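# Load the crimping press with pump bottles and run the shuttle home

### The job

Load the crimping press: take the three amber bottles that already have their gold pump on out of the sloped rack and stand one gently in each pocket of the press's black nest, right down on the pocket floor. With all three in, slide the shuttle (its handle is the red knob) smoothly in under the chucks until it is fully home on its stop, and let go. Leave the two bottles without a pump in the rack and the other things on the bench where they are.

Things in the scene. Friction and masses are not known exactly. Their poses are not given: they have to be found in the camera images.
- bottle_a: amber glass bottle WITH pump (three alike): body 30 mm diameter, 60 mm high, gold pump collar (19 mm diameter, 63 to 73 mm up), short white stem, 84 mm in all, about 90 g. Origin: centre of its underside; z up its axis. Stands in the sloped rack, leaning about 27 degrees towards the robot; the lowest 27 mm are in the socket, so grip the body 30 to 60 mm up, along its axis
- bottle_b: amber glass bottle WITH pump (three alike): body 30 mm diameter, 60 mm high, gold pump collar (19 mm diameter, 63 to 73 mm up), short white stem, 84 mm in all, about 90 g. Origin: centre of its underside; z up its axis. Stands in the sloped rack, leaning about 27 degrees towards the robot; the lowest 27 mm are in the socket, so grip the body 30 to 60 mm up, along its axis
- bottle_c: amber glass bottle WITH pump (three alike): body 30 mm diameter, 60 mm high, gold pump collar (19 mm diameter, 63 to 73 mm up), short white stem, 84 mm in all, about 90 g. Origin: centre of its underside; z up its axis. Stands in the sloped rack, leaning about 27 degrees towards the robot; the lowest 27 mm are in the socket, so grip the body 30 to 60 mm up, along its axis
- open_a: the same amber bottle WITHOUT a pump: bare glass neck with a dark mouth, 68 mm high in all. Stays in the rack. Origin: centre of its underside, z up its axis
- open_b: the same amber bottle WITHOUT a pump: bare glass neck with a dark mouth, 68 mm high in all. Stays in the rack. Origin: centre of its underside, z up its axis
- pocket0 (a point): centre of the floor of one of the three pockets in the shuttle's black nest block (196 x 68 mm): blind upright bore, 34 mm diameter, 16 mm deep (mouth 16 mm above this point, chamfered 3 mm). x along the row of pockets (66 mm pitch), y the way the shuttle slides home, z up. A seated bottle has its origin here
- pocket1 (a point): centre of the floor of one of the three pockets in the shuttle's black nest block (196 x 68 mm): blind upright bore, 34 mm diameter, 16 mm deep (mouth 16 mm above this point, chamfered 3 mm). x along the row of pockets (66 mm pitch), y the way the shuttle slides home, z up. A seated bottle has its origin here
- pocket2 (a point): centre of the floor of one of the three pockets in the shuttle's black nest block (196 x 68 mm): blind upright bore, 34 mm diameter, 16 mm deep (mouth 16 mm above this point, chamfered 3 mm). x along the row of pockets (66 mm pitch), y the way the shuttle slides home, z up. A seated bottle has its origin here
- pull_knob (a point): centre of the red upright pull knob at the outer end of the shuttle: 20 mm diameter, its top 14 mm above this point, the carriage plate 26 mm below it; 112 mm in front of (-y of) the middle pocket. x, y, z as for the pockets. Nothing else within 70 mm of it on the shuttle
- shuttle (a joint): travel of the shuttle in m along its own +y, towards the press: 0 = fully out, 0.170 = home on the end stop, pockets exactly under the three chucks. Friction about 3 N, no spring; it stays where it is left. Starts nearly out (0 to 0.02)
- press: fixed crimping press (place and yaw vary). Origin: on the table under the middle chuck; x along the chucks, y the way the shuttle goes home. Base plate x +-145, y -270 to +130 mm, top at z 36. Overhead: head plate x +-120, y -45 to +120, underside z 238; three chucks 52 mm wide reach down to z 181; two columns at y +95, 570 mm high in all
- rack: white sloped bottle rack on a steel foot, fixed (place and yaw vary), 340 mm long along its y: five sockets in a row, 64 mm pitch, each 27 mm deep and 31.5 mm diameter, axes leaning 25 degrees from vertical towards its -x side (to the robot). Origin: on the table under the middle socket. Centre of a socket's mouth 67 mm above the table; top of the end plates 83 mm
- spanner: steel open spanner 160 mm long lying on the table (bystander); origin under its middle
- driver: green-handled screwdriver 170 mm long lying on the table (bystander); origin under its middle
- puck: black spare nest puck, 84 mm diameter, 30 mm high (bystander); origin centre of underside
- jar: amber jar with a white lid, 68 mm diameter, 75 mm high (bystander); origin centre of underside
- beaker: clear beaker, 72 mm diameter, 90 mm high (bystander); origin centre of underside
There are look-alikes about, which are no part of the job. Leave any turquoise look-alike of the bottle_a alone. What is shaped like the bottle_c but turquoise is not meant.

How it is judged:
By the outcome, as a careful person would: the job done as asked, in the order asked, and still so for the second after the job is handed in, with the robot touching nothing.
It also fails if it takes over 72 s, if anything falls off the work surface, if the arm or the gripper's body presses on something with over 40 N, if the wrist force passes 120 N, or if a joint passes its speed limit or range.

### The arm

A 6-joint arm with a two-finger parallel gripper is mounted at the origin on the work surface. World frame = base frame: x ahead of the robot, y to its left, z up, the work surface at z = 0. Lengths are in mm, angles in degrees, forces in N, time in s.
With the tool pointing down it reaches from about 250 to 775 mm from the base axis. Payload 4 kg.
Tool frame: the origin (TCP) lies at the very end of the fingers, on their centre line; the grasp point (between the pads) lies 19 mm behind it; z points along the fingers, y is the direction in which the jaws open and shut (so a half turn about z gives the same grasp; the last joint's range is limited). The gripper opens to 85 mm and grips with 20 to 120 N. Pads are 22 mm wide; open, the fingers measure 114 mm over their backs; the gripper's body (76 mm by 85 mm) begins 54 mm behind the grasp point. The pads swing forward as they close: fully open they stand 13 mm farther back than shut.
Start: joints at [67.89, 4.996, 78.535, -0, 96.463, -5.907], TCP at [153.484, 528.167, 231.341] pointing down, gripper open.
Joint ranges: [-177.83, 177.83], [-43.37, 116.18], [15.69, 146.23], [-61.86, 241.86], [9.47, 152.12], [-147.06, 147.06]. Speed limits (degrees/s): [159.86, 159.86, 180, 180, 180, 180].

### API

Orientations are given as a 3x3 rotation matrix whose columns are the frame's x, y, z axes.
In Python, from station import sense, eyes, order, models gives the robot as it stands.
- The arm moves only by the shell command python3 -m jog 'ROWS' [OPENING]. ROWS is JSON, a list of rows, each an object with "slide": the shift along the tool's x, y, z in mm, a list of three; "turn": the turn, a rotation vector about the tool's x, y, z in degrees, a list of three. In form: [{"slide": [dx, dy, dz], "turn": [ax, ay, az]}, ...]. A call has 1 to 12 rows; each row is the pose to reach, as a shift and turn from the pose commanded when the call began, along the tool's axes at that moment; what a row does not reach only later rows make up. A row lasts 1/8 s, in which the tool goes at most 62.5 mm and 10.7 degrees, less where a joint would pass 70% of its speed; a pose out of reach is approached as far as the arm can. A call with a gripper value outside its range is refused whole. OPENING is the opening, from 0 (shut) to 1 (fully open), set as the call begins (- or left out, the last holds). The fingers move at their own pace and stop on an object; the grip force is fixed at half the most. Time passes only in rows, so rows that repeat a pose let the fingers close. It gives the time, the measured TCP pose, the force and the opening at its end, in the units of the state.
- sense(): the state, without advancing time (a new reading comes with each control period).
- eyes.read_camera(name): name is "scene" or "top"; returns a dict with "frame" (400x640x3 uint8, red, green, blue), "K" (3x3 intrinsics, pixels), "origin" and "orientation" of the camera in the world. Camera axes: x right, y up, looking along -z (the intrinsics and any distortion apply to the point x, -y, -z); pixel columns grow to the right and rows downward; lengths in mm; the calibration is good to about 2 mm. A picture is of the moment at which its call begins. There is no depth.
- order.close_job(): hands the job in, once; it reports no verdict.
Trained networks look in the newest picture that a camera, given by its name, has taken for a name from the list of things; names that differ only in an ending like _2 or _b are one class to them, and where a whole thing is asked for, a point or a joint stands for the part that bears it (a point fixed in the world has none). Each returns a list of dicts, best first, with "score" (0 to 1); they miss things now and then, are a little off and sometimes report something else, mostly with a low value. They report only what shows in the picture. A call takes as long as a camera call. They do not tell look-alikes from the thing itself.
- models.trace(target, camera): "region" (400x640 bool, what is visible of it) and "extent" ([left, top, right, bottom] in pixels, round what is visible of it).
The state is a dict: "time": time; "joint_pos": joint angles; "qd": joint speeds; "tau": joint torques, N m; "ee_pos": TCP position; "tcp_rot": TCP orientation; "wrist_force": force on the tool from outside, world axes, zero at the start; "moment": the same for the moment, N m; "grip_width": finger opening in mm.
Only numpy, scipy, OpenCV 4.12 (cv2) and the standard library are available. Lean on these libraries where they do the work, as an engineer would, in place of code of your own. Each camera call takes 0.05 s, during which the arm holds its last target.

## Working session

There is one attempt and no reset: what is moved stays moved. The work goes in short steps, Python scripts to look and compute and a shell command to move; the robot and the scene stay as the last step left them, time stands still between calls to the robot, and variables do not carry over. Pictures are saved under pics/ and viewed, and the job is handed in when it is done.

```bash
ls; mkdir -p pics; python3 - <<'E'
from station import sense, eyes
import cv2
s=sense(); print(s)
for n in("scene","top"):
    c=eyes.read_camera(n); cv2.imwrite(f"pics/{n}0.png",c["frame"][:,:,::-1]); print(n,c["K"],c["origin"],c["orientation"],[k for k in c])
E
```

```text
pics
{'time': 0.0, 'joint_pos': array([ 6.78916653e+01,  5.04058457e+00,  7.86286733e+01,  1.86651089e-04,
        9.64654536e+01, -5.90391390e+00]), 'qd': array([-0.10870426, -0.00778125,  0.01915198, -0.03705703, -0.0354771 ,
        0.04951214]), 'tau': array([ 1.15279709e-03, -3.51855004e+01, -3.13279331e+01,  8.29220153e-05,
        1.04881253e-02, -1.65546254e-05]), 'ee_pos': array([153.25671185, 527.65942394, 230.09031044]), 'tcp_rot': array([[-9.60272149e-01,  2.79063812e-01, -8.87878349e-04],
       [ 2.79065117e-01,  9.60269713e-01, -2.17706782e-03],
       [ 2.45061842e-04, -2.33835347e-03, -9.99997236e-01]]), 'wrist_force': array([ 0.54944923, -0.3836556 , -0.18306037]), 'moment': array([-0.02409165, -0.00998877, -0.03638533]), 'grip_width': 85.37867238637693}
scene [[379.66405384   0.         313.61225356]
 [  0.         379.66405384 204.00166751]
 [  0.           0.           1.        ]] [1162.24482338 -637.74397377  928.62261688] [[ 0.70215216 -0.50933575  0.49755346]
 [ 0.71202103  0.50511353 -0.48773597]
 [-0.00289962  0.69673339  0.71732432]] ['frame', 'K', 'origin', 'orientation']
top [[457.12112694   0.         318.47186214]
 [  0.         457.12112694 196.98896488]
 [  0.           0.           1.        ]] [ 323.96577537  -41.59497527 1419.05462767] [[-0.00601959  0.98275981 -0.18478883]
 [-0.99997535 -0.0065839  -0.00244037]
 [-0.00361493  0.18476959  0.98277522]] ['frame', 'K', 'origin', 'orientation']
```

View pics/scene0.png

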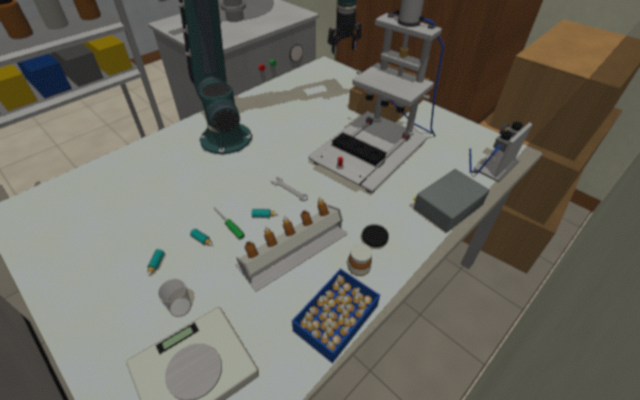

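View pics/top0.png

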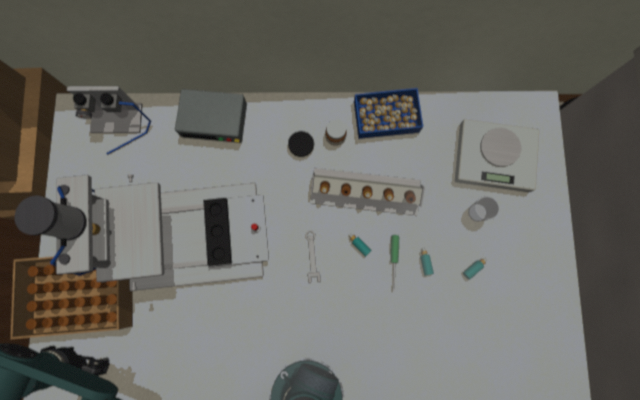

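```bash
python3 - <<'E'
import cv2,numpy as np
a=cv2.imread("pics/scene0.png");b=cv2.imread("pics/top0.png")
def c(i,x0,y0,x1,y1,w,h): return cv2.resize(i[y0:y1,x0:x1],(w,h),interpolation=cv2.INTER_CUBIC)
cv2.imwrite("pics/rack.png",np.vstack([c(a,230,190,355,290,780,300*0+300) if 0 else c(a,230,185,350,245,780,300)[:300],c(b,305,165,430,215,780,300)]))
cv2.imwrite("pics/press.png",np.hstack([c(a,300,110,420,200,400,300),c(b,150,180,280,290,390,300)]))
E
```

```text
(no output)
```

View pics/rack.png

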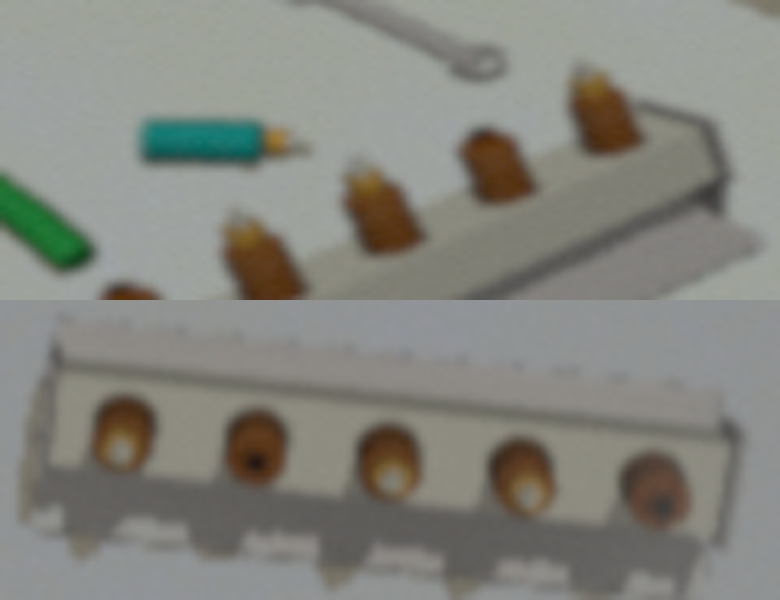

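View pics/press.png

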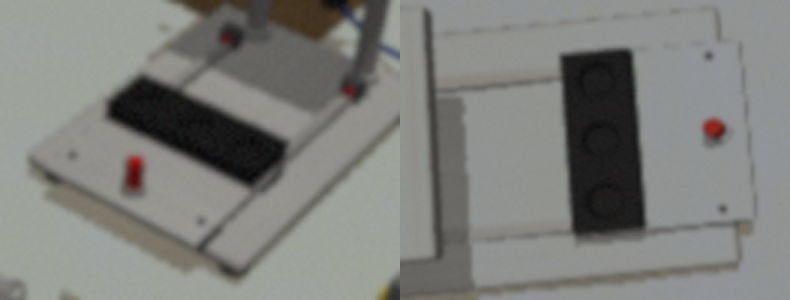

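```bash
cat > h.py <<'E'
import numpy as np, cv2
from station import sense, eyes, order, models
def proj(c,P):
    P=np.atleast_2d(P); q=(P-c["origin"])@c["orientation"]
    u=q[:,0]/-q[:,2]; v=-q[:,1]/-q[:,2]
    K=c["K"]; return np.c_[K[0,0]*u+K[0,2],K[1,1]*v+K[1,2]]
def ray(c,px):
    K=c["K"]; d=np.array([(px[0]-K[0,2])/K[0,0],-(px[1]-K[1,2])/K[1,1],-1.])
    return c["orientation"]@d
def onz(c,px,z):
    d=ray(c,px); return c["origin"]+d*(z-c["origin"][2])/d[2]
E
python3 - <<'E'
from h import *
for n in ("scene","top"):
    c=eyes.read_camera(n)
    im=c["frame"][:,:,::-1].copy()
    for t in ("bottle_a","open_a","pocket0","pull_knob","rack","press","spanner","driver","jar","puck"):
        for d in models.trace(t,n):
            m=d["region"]; ys,xs=np.nonzero(m)
            print(n,t,round(d["score"],2),np.round(d["extent"]),m.sum(),xs.mean().round(1),ys.mean().round(1))
            if d["score"]>.3 and t!="press":
                cs,_=cv2.findContours(m.astype(np.uint8),0,2); cv2.drawContours(im,cs,-1,(0,0,255),1)
    cv2.imwrite(f"pics/{n}_tr.png",im)
E
```

```text
scene bottle_a 0.77 [145. 249. 163. 276.] 258 154.7 261.2
scene bottle_a 0.74 [250. 208. 275. 219.] 193 262.2 213.1
scene bottle_a 0.65 [281. 218. 294. 237.] 148 287.8 227.3
scene bottle_a 0.61 [265. 228. 278. 249.] 158 269.5 238.0
scene bottle_a 0.57 [318. 196. 330. 216.] 151 322.2 208.0
scene bottle_a 0.57 [192. 230. 215. 245.] 233 200.3 237.4
scene open_a 0.72 [243. 240. 258. 259.] 191 250.7 250.5
scene pocket0 0.69 [314. 132. 388. 184.] 2159 351.1 158.1
scene pull_knob 0.74 [315. 134. 388. 187.] 2253 351.2 158.5
scene pull_knob 0.39 [312. 199. 328. 215.] 115 321.9 208.0
scene pull_knob 0.39 [246. 244. 258. 258.] 148 251.3 250.4
scene rack 0.63 [236. 205. 347. 293.] 3711 291.6 249.5
scene press 0.6 [307.   0. 443. 193.] 10616 385.3 105.8
scene press 0.49 [214. 211. 247. 240.] 195 234.4 229.2
scene spanner 0.56 [273. 180. 306. 202.] 175 291.3 190.5
scene driver 0.46 [211. 210. 245. 241.] 211 232.4 227.5
scene jar 0.65 [345. 243. 371. 276.] 644 359.7 260.1
scene puck 0.94 [364. 225. 385. 250.] 506 374.5 236.0
scene puck 0.33 [235. 206. 345. 291.] 3533 291.5 249.6
top bottle_a 0.76 [
[... 264 characters left out ...]
op bottle_a 0.41 [325. 120. 349. 145.] 450 335.4 131.8
top open_a 0.63 [343. 182. 352. 196.] 105 345.6 188.4
top pocket0 0.85 [202. 195. 269. 267.] 4014 235.0 229.7
top pocket0 0.37 [326. 120. 347. 145.] 467 335.5 131.7
top pull_knob 0.71 [201. 194. 270. 266.] 4044 235.1 229.5
top rack 0.64 [311. 165. 426. 213.] 3538 366.2 190.8
top rack 0.34 [202. 196. 272. 266.] 4119 235.3 229.7
top press 0.94 [ 14. 175. 268. 293.] 21238 151.2 231.5
top spanner 0.6 [309. 227. 318. 283.] 404 312.0 257.8
top driver 0.84 [390. 235. 399. 288.] 247 394.3 251.8
top jar 0.97 [322. 118. 346. 144.] 491 335.3 131.5
top jar 0.71 [289. 129. 316. 157.] 530 300.7 143.1
top puck 0.64 [289. 130. 318. 157.] 547 300.5 143.1
```

```bash
python3 - <<'E'
from h import *
from scipy.optimize import least_squares
import pickle
C={}
for n in ("scene","top"):
    C[n]=[eyes.read_camera(n) for _ in range(6)]
    c=C[n][0]; c["frame"]=np.mean([k["frame"].astype(float) for k in C[n]],0).astype(np.uint8); C[n]=c
pickle.dump(C,open("C.pkl","wb"))
obs={}
for n in C:
    f=C[n]["frame"].astype(int); R,G,B=f[...,0],f[...,1],f[...,2]
    am=((R-B>35)&(G>R*0.3)).astype(np.uint8)
    box=(236,190,345,265) if n=="scene" else (312,175,425,208)
    m=np.zeros_like(am); m[box[1]:box[3],box[0]:box[2]]=am[box[1]:box[3],box[0]:box[2]]
    k,l,st,ce=cv2.connectedComponentsWithStats(m)
    obs[n]=[(st[i],ce[i]) for i in range(1,k) if st[i][4]>15]
    for o in obs[n]: print(n,o[0],o[1].round(2))
    red=((R-G>50)&(R-B>40)&(G<90)).astype(np.uint8)
    k,l,st,ce=cv2.connectedComponentsWithStats(red)
    for i in range(1,k):
        if st[i][4]>5: print(n,"red",st[i],ce[i].round(2))
    dk=((f.max(2)<55)).astype(np.uint8)
    k,l,st,ce=cv2.connectedComponentsWithStats(dk)
    for i in range(1,k):
        if st[i][4]>200:
            cs,_=cv2.findContours((l==i).astype(np.uint8),0,2); cc=max(cs,key=cv2.contourArea)
            print(n,"dark",st[i],ce[i].round(2),cv2.approxPolyDP(cc,3,True)[:,0].tolist() if st[i][4]<1500 else '')
E
```

```text
scene [318 200  10  15 103] [322.34 207.46]
scene [301 212  11  13  91] [306.02 218.14]
scene [284 219  10  16 110] [288.22 227.18]
scene [265 230  11  16 121] [269.81 237.74]
scene [245 243  12  14 114] [250.77 249.54]
scene red [259  64   5   7  28] [261.11  66.71]
scene red [338 157   5   9  30] [339.97 160.53]
scene dark [ 180    0   67  148 4712] [209.81  68.87] 
scene dark [328   8  34  45 862] [345.49  29.39] [[338, 8], [337, 26], [329, 30], [328, 41], [334, 52], [341, 39], [350, 37], [354, 50], [361, 37], [361, 23], [356, 20], [355, 9], [342, 13]]
scene dark [ 51  52  51  34 952] [79.39 67.95] [[51, 54], [62, 72], [79, 85], [101, 77], [91, 53], [69, 60], [55, 52]]
scene dark [333 134  52  32 762] [358.75 148.77] [[333, 140], [334, 145], [375, 165], [384, 157], [383, 152], [341, 134]]
scene dark [415 197  36  34 455] [432.39 213.76] [[418, 197], [415, 208], [446, 230], [450, 220]]
scene dark [362 226  26  21 431] [374.69 235.86] [[367, 227], [362, 235], [366, 243], [379, 246], [386, 241], [383, 228]]
scene dark [ 22 316  46  84 429] [ 45.54 359.7 ] [[22, 316], [62, 399], [67, 
[... 1181 characters left out ...]
[291, 136], [289, 147], [302, 156], [311, 150], [312, 139]]
top dark [  0 181  44  28 443] [ 17.69 197.33] [[43, 185], [34, 181], [33, 187], [39, 189], [30, 194], [0, 194], [0, 208], [15, 208], [30, 195], [43, 196], [38, 191], [43, 190]]
top dark [ 204  199   27   67 1504] [217.14 231.8 ] 
top dark [   0  201  119  199 5635] [ 42.8  314.37] 
top dark [119 280  13  47 440] [124.42 299.75] [[128, 280], [119, 281], [121, 326], [126, 312], [131, 312]]
top dark [ 14 291  19  44 376] [ 21.05 315.26] [[23, 291], [23, 303], [17, 302], [14, 334], [18, 330], [25, 332], [23, 322], [31, 314], [19, 307], [32, 298]]
top dark [  0 372  50  28 733] [ 21.41 386.72] [[0, 399], [21, 399], [49, 384], [14, 372]]
```

```bash
cat > fit.py <<'E'
from h import *
from scipy.optimize import least_squares
import pickle
C=pickle.load(open("C.pkl","rb"))
S=8
def sil(c,polys):
    pts=[proj(c,p) for p in polys]
    lo=np.floor(np.min([p.min(0) for p in pts],0))-2
    m=np.zeros((400,400),np.uint8)
    for p in pts:
        h=cv2.convexHull(((p-lo)*S).astype(np.float32)); cv2.fillPoly(m,[np.round(h*4).astype(np.int32)],1,shift=2)
    ys,xs=np.nonzero(m); return np.array([xs.mean(),ys.mean()])/S+lo-.0
def circ(r,z,k=24):
    a=np.linspace(0,2*np.pi,k,endpoint=False); return np.c_[r*np.cos(a),r*np.sin(a),0*a+z]
def Rz(a): a=np.radians(a); return np.array([[np.cos(a),-np.sin(a),0],[np.sin(a),np.cos(a),0],[0,0,1]])
def frame(x,y,yaw,k,lean=27):
    # k socket idx along +y
    t=np.radians(lean); R=Rz(yaw)
    zax=R@np.array([-np.sin(t),0,np.cos(t)]); yax=R[:,1]; xax=np.cross(yax,zax)
    t0=np.radians(25); ax0=np.array([-np.sin(t0),0,np.cos(t0)])
    mouth=np.array([0,64*k,67.])
    o=np.array([x,y,0])+R@(mouth-27*ax0)
    return o,np.c_[xax,yax,zax]
E
python3 - <<'E'
from fit import *
sc={2:(322.34,207.46),0:(288.22,227.18),-1:(269.81,237.74)}
tp={2:(324.29,186.61),0:(366.94,191.51),-1:(388.48,194.09)}
body=[np.vstack([circ(15,27),circ(15,60)]),np.vstack([circ(9.5,62),circ(9.5,73)])]
def res(p,cams=("scene","top")):
    out=[]
    for n,o in (("scene",sc),("top",tp)):
        if n not in cams: continue
        for k in o:
            # order: top left = +y
            ori,R=frame(p[0],p[1],p[2],{2:2,0:0,-1:-1}[k],27)
            out+=list(sil(C[n],[b@R.T+ori for b in body])-np.array(o[k])) 
    return np.array(out)
for cams in (("scene","top"),("scene",),("top",)):
    r=least_squares(lambda p:res(p,cams),[400,-150,0],diff_step=1e-3,x_scale=[10,10,1]); print(cams,r.x.round(2),r.fun.round(2))
# knob triang
for nm,a,b in(("knob",(339.97,160.53),(253.72,226.41)),):
    d1=ray(C["scene"],a);d2=ray(C["top"],b);o1=C["scene"]["origin"];o2=C["top"]["origin"]
    t=np.linalg.lstsq(np.c_[d1,-d2],o2-o1,rcond=None)[0]
    print(nm,o1+d1*t[0],o2+d2*t[1])
for i in range(5): pass
E
python3 - <<'E'
from fit import *
c=C["top"]["frame"][:,:,::-1]; cv2.imwrite("pics/nesttop.png",cv2.resize(c[185:275,190:280],(720,720),interpolation=cv2.INTER_NEAREST)[:600])
c=C["scene"]["frame"][:,:,::-1]; cv2.imwrite("pics/nestsc.png",cv2.resize(c[125:190,320:400],(800,650),interpolation=cv2.INTER_NEAREST)[:600])
E
```

```text
('scene', 'top') [ 602.67 -182.3     0.  ] [-2.89 -2.35  0.4   0.09  2.09  1.58 -0.48  4.23 -0.2  -0.93 -0.29 -3.67]
('scene',) [ 603.4  -183.47    0.  ] [-3.   -2.02  0.28  0.45  1.91  1.95]
('top',) [ 602.58 -182.72    0.  ] [-0.31  4.25 -0.07 -0.93 -0.15 -3.64]
knob [488.52894022 152.71547419  81.37458314] [488.64227159 152.84760934  81.40774265]
```

View pics/nesttop.png

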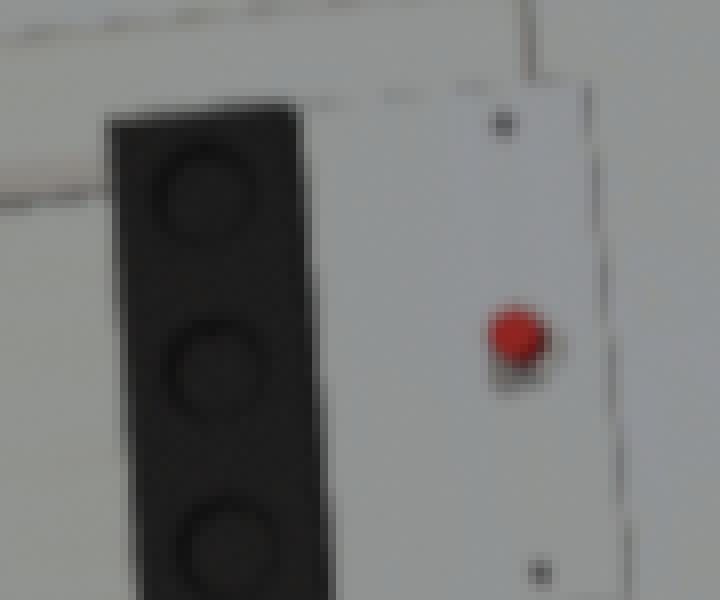

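View pics/nestsc.png

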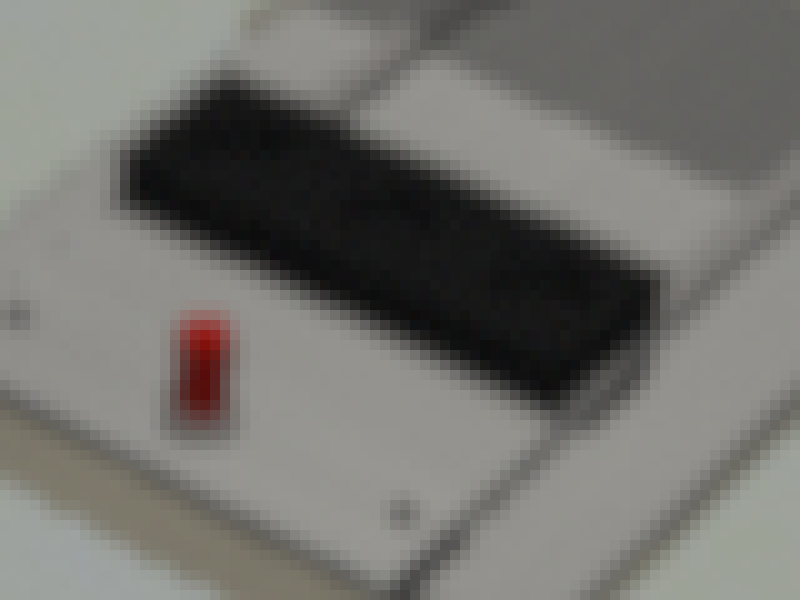

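```bash
cat >> fit.py <<'E'
def render(c,polys,x0,y0,x1,y1,S=8):
    m=np.zeros(((y1-y0)*S,(x1-x0)*S),np.uint8)
    for P in polys:
        p=proj(c,P)+0.5-np.array([x0,y0])   # pixel index i covers i-.5..i+.5
        h=cv2.convexHull((p*S).astype(np.float32)); cv2.fillPoly(m,[np.round((h-.5)*16).astype(np.int32)],255,shift=4)
    return cv2.GaussianBlur(cv2.resize(m,(x1-x0,y1-y0),interpolation=cv2.INTER_AREA).astype(float)/255,(0,0),.7)
E
cat > fitnest.py <<'E'
from fit import *
from scipy.optimize import minimize
box={"scene":(326,128,392,175),"top":(196,190,238,272)}
soft={}
for n,(x0,y0,x1,y1) in box.items():
    f=C[n]["frame"][y0:y1,x0:x1].astype(float).max(2); soft[n]=np.clip((145-f)/(145-35),0,1)
def polys(p):
    R=Rz(p[2]); h=[[sx*98,sy*34,z] for sx in(-1,1) for sy in(-1,1) for z in(p[4],p[3])]
    return [np.array(h)@R.T+[p[0],p[1],0]]
def cost(p,cams=("scene","top")):
    c=0
    for n in cams: 
        d=render(C[n],polys(p),*box[n])-soft[n]
        if n=="scene": d[:12,30:]*=0   # shadow
        c+=(d**2).sum()
    return c
if __name__=="__main__":
    for cams in (("scene","top"),("top",),("scene",)):
        best=None
        for yaw in (0,-5,5):
            x=np.array([480.,265,yaw,80,55])
            for _ in range(3):
                r=minimize(lambda p:cost(p,cams),x,method="Nelder-Mead",options=dict(initial_simplex=np.vstack([x]+[x+np.eye(5)[i]*[10,10,3,6,6][i] for i in range(5)]),maxiter=600)); x=r.x
            if best is None or r.fun<best.fun: best=r
        print(cams,best.x.round(2),best.fun)
        p=best.x; print("knob pred",(np.array([p[0],p[1]])+(Rz(p[2])@[0,-112,0])[:2]).round(1))
E
python3 fitnest.py
cat > fitrack.py <<'E'
from fit import *
sc={2:(322.34,207.46),0:(288.22,227.18),-1:(269.81,237.74)}
tp={2:(324.29,186.61),0:(366.94,191.51),-1:(388.48,194.09)}
body=[np.vstack([circ(15,27),circ(15,60)]),np.vstack([circ(9.5,62),circ(9.5,73)])]
def res(p,cams):
    out=[]
    for n,o in (("scene",sc),("top",tp)):
        if n not in cams: continue
        for k in o:
            ori,R=frame(p[0],p[1],p[2]-50,k,27)
            out+=list(sil(C[n],[b@R.T+ori for b in body])-np.array(o[k])) 
    return np.array(out)
for cams in (("scene","top"),("scene",),("top",)):
    r=least_squares(lambda p:res(p,cams),[600,-182,50],diff_step=5e-3); print(cams,(r.x-[0,0,50]).round(2),r.fun.round(2))
E
python3 fitrack.py
```

```text
('scene', 'top') [475.91 263.1    5.74  79.42  56.87] 55.12664200872415
knob pred [487.1 151.7]
('top',) [474.32 261.82   5.72  82.76  61.99] 12.91711809117517
knob pred [485.5 150.4]
('scene',) [479.47 263.78   5.51  80.58  57.12] 33.63276008735286
knob pred [490.2 152.3]
('scene', 'top') [ 600.41 -183.93   -6.88] [-0.15  0.04 -0.2  -0.24 -0.17 -0.34 -0.01 -0.08  0.   -0.24 -0.11 -0.41]
('scene',) [ 601.43 -184.09   -6.6 ] [-0.13  0.11 -0.02 -0.01  0.07 -0.05]
('top',) [ 599.58 -184.06   -7.2 ] [ 0.05 -0.03  0.03  0.04 -0.09 -0.04]
```

```bash
cat > plan.py <<'E'
from fit import *
from scipy.spatial.transform import Rotation as Ro
RK=(600.4,-183.9,-6.9); NX=np.array([476.5,262.8]); NY=5.7
def rack_target(k,up,off=0):   # TCP at 'up' mm along bottle axis
    o,R=frame(*RK,k,27)
    T=np.c_[-R[:,0],R[:,1],-R[:,2]]
    return o+R[:,2]*up+R[:,1]*off, T
def pocket_target(i,z,zyaw=NY,dx=0,dy=0):
    R=Rz(NY); p=np.array([NX[0],NX[1],0])+R@np.array([66*i+dx,dy,0]); p[2]=z
    return p, np.c_[-R[:,0],R[:,1],[0,0,-1]]
def rows(*tg,s=None):
    s=s or sense(); p0=s["ee_pos"];R0=s["tcp_rot"]
    for p,R in tg:
        d=R0.T@(p-p0); r=Ro.from_matrix(R0.T@R).as_rotvec(degrees=True)
        print("to",p.round(1),"slide",d.round(1).tolist(),"turn",r.round(1).tolist(),"n>=",max(np.linalg.norm(d)/62.5,np.linalg.norm(r)/10.7).round(1))
E
python3 -c "
from plan import *
for k in(2,0,-1): print(k,rack_target(k,0)[0].round(1),rack_target(k,84)[0].round(1))
rows(rack_target(2,140),rack_target(2,31))
print(proj(C['top'],[rack_target(k,84)[0] for k in(2,0,-1)]).round(1),proj(C['top'],[pocket_target(i,80)[0] for i in(-1,0,1)]).round(1))"
```

```text
2 [627.1 -58.2  42.5] [589.2 -53.6 117.4]
0 [ 611.7 -185.3   42.5] [ 573.9 -180.7  117.4]
-1 [ 604.  -248.8   42.5] [ 566.2 -244.2  117.4]
to [564.  -50.6 167.3] slide [-555.7, -441.2, 64.0] turn [-2.2, -26.9, -9.1] n>= 11.4
to [613.1 -56.5  70.2] slide [-604.5, -433.2, 161.2] turn [-2.2, -26.9, -9.1] n>= 12.2
[[323.7 190. ]
 [367.6 194.9]
 [389.6 197.4]] [[217.8 253.2]
 [216.3 230.8]
 [214.9 208.8]]
```

```bash
python3 -c "
from plan import *
s=sense()
T=rack_target(2,150)[1]
rows((np.array([260,250,225]),s['tcp_rot']),rack_target(2,150))
from scipy.spatial.transform import Slerp
"
```

```text
to [260 250 225] slide [-179.9, -237.4, 6.3] turn [0.0, 0.0, 0.0] n>= 4.8
to [559.5 -50.  176.2] slide [-551.2, -441.9, 55.1] turn [-2.2, -26.9, -9.1] n>= 11.3
```

```bash
python3 -m jog '[{"slide":[-20,-26,1],"turn":[0,0,0]},{"slide":[-56,-74,2],"turn":[0,0,0]},{"slide":[-92,-121,3],"turn":[0,0,0]},{"slide":[-128,-169,4],"turn":[0,0,0]},{"slide":[-164,-217,6],"turn":[0,0,0]},{"slide":[-205,-251,10],"turn":[0,-2,-1]},{"slide":[-252,-276,14],"turn":[0,-5,-2]},{"slide":[-299,-301,20],"turn":[0,-8,-3]},{"slide":[-346,-326,26],"turn":[-1,-12,-4]},{"slide":[-393,-351,32],"turn":[-1,-16,-5]},{"slide":[-440,-376,40],"turn":[-2,-20,-7]},{"slide":[-487,-405,48],"turn":[-2,-23,-8]}]' 0.6; python3 -c "
from plan import *
print(sense()['joint_pos'].round(1),sense()['wrist_force'].round(1))
rows(rack_target(2,110),rack_target(2,33))"
```

```text
time: 3.3
ee_pos: [509.0, 2.0, 183.5]
tcp_rot: [[-0.91, 0.139, 0.391], [0.13, 0.99, -0.049], [-0.394, 0.006, -0.919]]
wrist_force: [-0.2, 1.5, -0.1]
grip_width: 51.0
[ -5.8 -15.7 105.9  -0.6  66.5 -87.6] [-0.2  1.5 -0.1]
to [577.5 -52.2 140.5] slide [-52.5, -44.4, 69.0] turn [-0.1, -3.8, -1.1] n>= 1.6
to [612.2 -56.4  71.9] slide [-57.5, -44.2, 145.8] turn [-0.1, -3.8, -1.1] n>= 2.6
```

```bash
python3 -m jog '[{"slide":[-18,-15,20],"turn":[0,-1,0]},{"slide":[-36,-30,45],"turn":[0,-3,-1]},{"slide":[-52,-44,65],"turn":[0,-3.8,-1]},{"slide":[-52.5,-44.4,69],"turn":[0,-3.8,-1]},{"slide":[-52.5,-44.4,69],"turn":[0,-3.8,-1]}]' 0.6; python3 - <<'E'
from plan import *
s=sense(); rows(rack_target(2,110),rack_target(2,33))
ims=[]
for n,b in(("scene",(270,150,370,250)),("top",(275,140,375,240))):
    c=eyes.read_camera(n); im=c["frame"][:,:,::-1].copy()
    im=cv2.resize(im[b[1]:b[3],b[0]:b[2]],(400,400),interpolation=cv2.INTER_CUBIC)
    for P,col in((s["ee_pos"],(0,255,0)),(rack_target(2,84)[0],(255,0,255)),(rack_target(2,30)[0],(255,255,0))):
        p=(proj(c,P)[0]+.5-b[:2])*4; cv2.circle(im,tuple(int(v) for v in p),3,col,1)
    ims.append(im)
cv2.imwrite("pics/ap1.png",np.hstack(ims))
E
```

```text
time: 3.92
ee_pos: [576.2, -50.5, 139.9]
tcp_rot: [[-0.886, 0.124, 0.447], [0.11, 0.992, -0.056], [-0.451, -0.001, -0.893]]
wrist_force: [-0.6, 0.2, 0.0]
grip_width: 51.1
to [577.5 -52.2 140.5] slide [-1.6, -1.5, 0.1] turn [-0.1, -0.2, -0.2] n>= 0.0
to [612.2 -56.4  71.9] slide [-1.9, -1.3, 77.1] turn [-0.1, -0.2, -0.2] n>= 1.2
```

View pics/ap1.png

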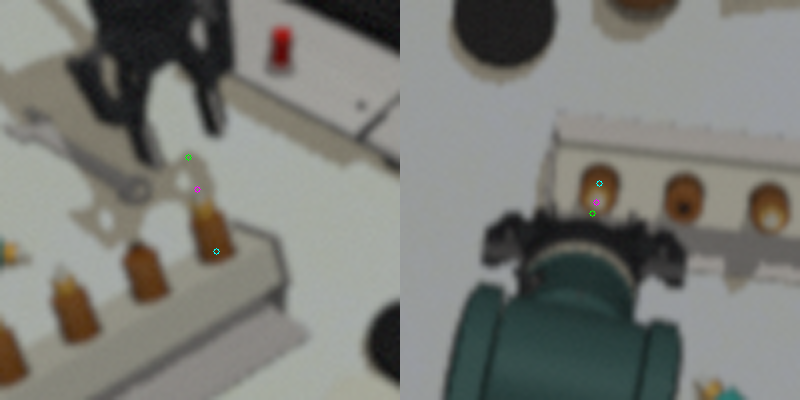

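```bash
python3 -m jog '[{"slide":[-1.5,-1,15],"turn":[0,0,0]},{"slide":[-2,-1,35],"turn":[0,0,0]},{"slide":[-2,-1,55],"turn":[0,0,0]},{"slide":[-2,-1,70],"turn":[0,0,0]},{"slide":[-2,-1,76],"turn":[0,0,0]},{"slide":[-2,-1,76],"turn":[0,0,0]}]' 0.6; python3 -c "
from plan import *
rows(rack_target(2,33))"
```

```text
time: 4.78
ee_pos: [612.3, -56.3, 72.8]
tcp_rot: [[-0.886, 0.124, 0.448], [0.11, 0.992, -0.057], [-0.451, -0.001, -0.892]]
wrist_force: [-0.6, -0.7, 0.5]
grip_width: 51.5
to [612.2 -56.4  71.9] slide [0.4, -0.1, 0.8] turn [-0.1, -0.2, -0.2] n>= 0.0
```

```bash
python3 -m jog '[{"slide":[0,0,0],"turn":[0,0,0]},{"slide":[0,0,0],"turn":[0,0,0]},{"slide":[0,0,0],"turn":[0,0,0]},{"slide":[0,0,0],"turn":[0,0,0]},{"slide":[0,0,0],"turn":[0,0,0]},{"slide":[0,0,0],"turn":[0,0,0]}]' 0.2; python3 -c "
from plan import *
print(sense()['moment'])
a=rack_target(2,100)
b=pocket_target(1,180)
rows(a,(np.array([500,40,190.]),a[1]),b,pocket_target(1,130))"
```

```text
time: 5.52
ee_pos: [612.9, -56.5, 74.5]
tcp_rot: [[-0.884, 0.124, 0.45], [0.11, 0.992, -0.057], [-0.454, -0.001, -0.891]]
wrist_force: [-2.3, 0.3, 5.5]
grip_width: 28.3
[ 0.03725624  0.29022308 -0.01308556]
to [582.  -52.7 131.6] slide [1.8, -0.1, -65.0] turn [-0.2, -0.0, -0.2] n>= 1.0
to [500.  40. 190.] slide [58.0, 81.7, -159.3] turn [-0.2, -0.0, -0.2] n>= 3.0
to [542.2 269.4 180. ] slide [50.5, 314.5, -144.5] turn [-3.1, 26.9, -12.6] n>= 5.6
to [542.2 269.4 130. ] slide [73.2, 314.5, -100.0] turn [-3.1, 26.9, -12.6] n>= 5.4
```

```bash
python3 -m jog '[{"slide":[0,0,-4],"turn":[0,0,0]},{"slide":[0,0,-14],"turn":[0,0,0]},{"slide":[0,0,-28],"turn":[0,0,0]},{"slide":[0,0,-45],"turn":[0,0,0]},{"slide":[0,0,-65],"turn":[0,0,0]},{"slide":[10,5,-85],"turn":[0,0,0]},{"slide":[25,15,-105],"turn":[0,0,0]}]' 0.2; python3 - <<'E'
from plan import *
s=sense()
ims=[]
for n,b in(("scene",(270,130,370,230)),("top",(275,140,375,240))):
    c=eyes.read_camera(n); im=c["frame"][:,:,::-1].copy()
    im=cv2.resize(im[b[1]:b[3],b[0]:b[2]],(400,400),interpolation=cv2.INTER_CUBIC)
    ims.append(im)
cv2.imwrite("pics/lift1.png",np.hstack(ims))
b=pocket_target(1,190)
rows((np.array([530,110,200.]),b[1]),b,pocket_target(1,140))
E
```

```text
time: 6.4
ee_pos: [543.4, -32.6, 156.2]
tcp_rot: [[-0.886, 0.124, 0.447], [0.111, 0.992, -0.057], [-0.451, -0.001, -0.893]]
wrist_force: [0.2, 0.3, -0.5]
grip_width: 28.2
to [530. 110. 200.] slide [7.8, 139.0, -52.2] turn [-3.0, 26.8, -12.5] n>= 2.8
to [542.2 269.4 190. ] slide [18.9, 298.7, -46.8] turn [-3.0, 26.8, -12.5] n>= 4.8
to [542.2 269.4 140. ] slide [41.6, 298.7, -2.2] turn [-3.0, 26.8, -12.5] n>= 4.8
```

View pics/lift1.png

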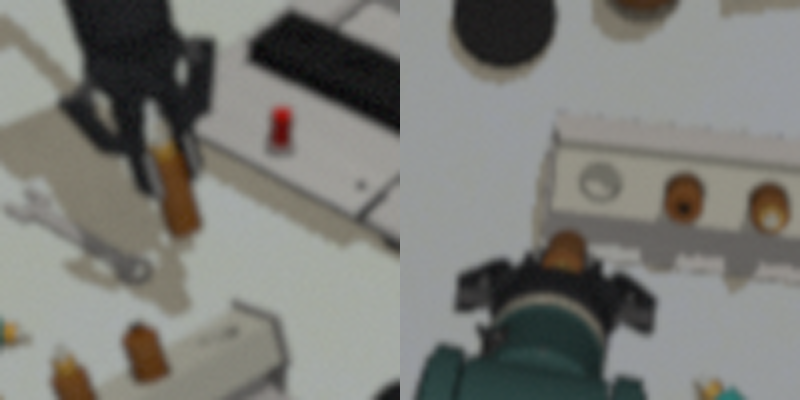

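```bash
python3 -m jog '[{"slide":[0,20,-15],"turn":[0,3,-1]},{"slide":[2,55,-30],"turn":[-0.5,8,-3]},{"slide":[5,95,-42],"turn":[-1,14,-6]},{"slide":[8,135,-50],"turn":[-2,19,-9]},{"slide":[11,175,-50],"turn":[-3,24,-11]},{"slide":[14,215,-49],"turn":[-3,26.8,-12.5]},{"slide":[16,250,-48],"turn":[-3,26.8,-12.5]},{"slide":[18,280,-45],"turn":[-3,26.8,-12.5]},{"slide":[25,296,-35],"turn":[-3,26.8,-12.5]},{"slide":[37,299,-12],"turn":[-3,26.8,-12.5]},{"slide":[41,299,-2],"turn":[-3,26.8,-12.5]},{"slide":[41,299,-2],"turn":[-3,26.8,-12.5]}]' 0.2; cat > look.py <<'E'
from plan import *
import sys
def look(fn,pts=(),bs=((330,100,420,190),(180,175,270,265))):
    ims=[]
    for n,b in zip(("scene","top"),bs):
        c=eyes.read_camera(n); im=c["frame"][:,:,::-1].copy()
        k=400/(b[2]-b[0])
        im=cv2.resize(im[b[1]:b[3],b[0]:b[2]],(400,int(k*(b[3]-b[1]))),interpolation=cv2.INTER_CUBIC)
        for P in pts:
            p=(proj(c,P)[0]+.5-b[:2])*k; cv2.circle(im,tuple(int(v) for v in p),3,(0,255,0),1)
        ims.append(im)
    cv2.imwrite(fn,np.hstack(ims))
E
python3 - <<'E'
from look import *
s=sense()
t=s["tcp_rot"]
look("pics/over1.png",[s["ee_pos"]+t[:,2]*36,pocket_target(1,80)[0]])
rows(pocket_target(1,140,dx=1),pocket_target(1,118,dx=1),pocket_target(1,100,dx=1))
E
```

```text
time: 8.0
ee_pos: [544.1, 267.6, 136.9]
tcp_rot: [[-0.995, -0.097, -0.004], [-0.097, 0.995, -0.002], [0.004, -0.002, -1.0]]
wrist_force: [-0.3, 0.3, -1.4]
grip_width: 28.4
to [543.2 269.5 140. ] slide [1.9, 1.6, -0.8] turn [-0.0, 0.0, -0.1] n>= 0.0
to [543.2 269.5 118. ] slide [1.9, 1.6, 21.2] turn [-0.0, 0.0, -0.1] n>= 0.3
to [543.2 269.5 100. ] slide [1.9, 1.6, 39.2] turn [-0.0, 0.0, -0.1] n>= 0.6
```

View pics/over1.png

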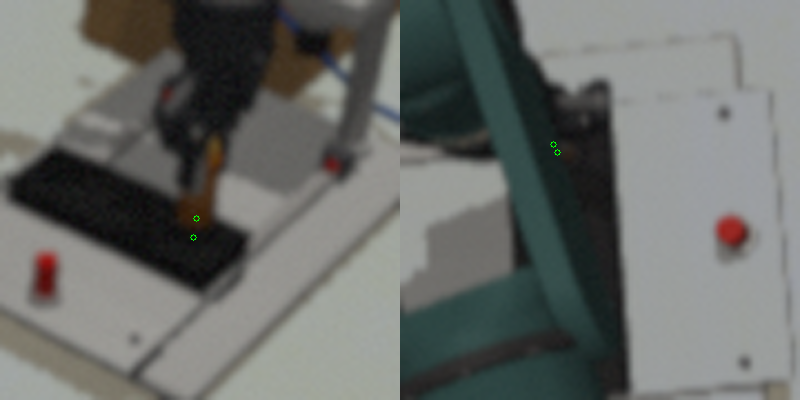

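```bash
python3 -m jog '[{"slide":[1,1,4],"turn":[0,0,0]},{"slide":[1.7,1.6,10],"turn":[0,0,0]},{"slide":[1.7,1.6,15],"turn":[0,0,0]},{"slide":[1.7,1.6,19],"turn":[0,0,0]},{"slide":[1.7,1.6,22],"turn":[0,0,0]}]' 0.2; python3 -c "
from plan import *
print(sense()['moment'].round(2));rows(pocket_target(1,100,dx=1))"
```

```text
time: 8.72
ee_pos: [543.2, 269.9, 117.1]
tcp_rot: [[-0.995, -0.098, 0.0], [-0.098, 0.995, -0.001], [0.0, -0.001, -1.0]]
wrist_force: [-1.3, -1.1, 6.7]
grip_width: 28.0
[-0.21  0.36  0.02]
to [543.2 269.5 100. ] slide [0.1, -0.5, 17.1] turn [-0.0, -0.0, -0.1] n>= 0.3
```

```bash
python3 -m jog '[{"slide":[0,0,2],"turn":[0,0,0]},{"slide":[0,0,4],"turn":[0,0,0]},{"slide":[0,0,6],"turn":[0,0,0]}]' 0.2
```

```text
time: 9.1
ee_pos: [543.6, 270.1, 111.4]
tcp_rot: [[-0.995, -0.098, 0.002], [-0.098, 0.995, -0.0], [-0.001, -0.0, -1.0]]
wrist_force: [1.0, 0.0, -1.6]
grip_width: 28.2
```

```bash
python3 -m jog '[{"slide":[0,0,2],"turn":[0,0,0]},{"slide":[0,0,4],"turn":[0,0,0]},{"slide":[0,0,6],"turn":[0,0,0]},{"slide":[0,0,7],"turn":[0,0,0]}]' 0.2
```

```text
time: 9.6
ee_pos: [543.4, 269.7, 103.5]
tcp_rot: [[-0.995, -0.098, 0.0], [-0.098, 0.995, -0.001], [0.0, -0.001, -1.0]]
wrist_force: [3.3, -1.8, 1.2]
grip_width: 28.4
```

```bash
python3 -m jog '[{"slide":[0,0,1.5],"turn":[0,0,0]},{"slide":[0,0,2.5],"turn":[0,0,0]}]' 0.2
```

```text
time: 9.85
ee_pos: [543.5, 269.9, 101.7]
tcp_rot: [[-0.995, -0.098, 0.001], [-0.098, 0.995, -0.001], [-0.001, -0.001, -1.0]]
wrist_force: [2.4, -2.6, 5.2]
grip_width: 28.3
```

```bash
python3 -m jog '[{"slide":[0,0,1],"turn":[0,0,0]},{"slide":[0,0,1.5],"turn":[0,0,0]},{"slide":[0,0,1.5],"turn":[0,0,0]}]' 0.2
```

```text
time: 10.22
ee_pos: [543.5, 269.9, 101.7]
tcp_rot: [[-0.995, -0.098, 0.002], [-0.098, 0.995, -0.0], [-0.001, -0.001, -1.0]]
wrist_force: [1.4, -3.2, 8.0]
grip_width: 27.8
```

```bash
python3 -m jog '[{"slide":[0,0,-0.5],"turn":[0,0,0]},{"slide":[0,0,-0.5],"turn":[0,0,0]},{"slide":[0,0,-0.5],"turn":[0,0,0]},{"slide":[0,0,-0.5],"turn":[0,0,0]},{"slide":[0,0,-10],"turn":[0,0,0]},{"slide":[0,0,-35],"turn":[0,0,0]},{"slide":[0,0,-70],"turn":[0,0,0]},{"slide":[0,-20,-90],"turn":[0,0,0]},{"slide":[0,-60,-100],"turn":[0,0,0]},{"slide":[0,-100,-100],"turn":[0,0,0]}]' 0.6
python3 - <<'E'
from look import *
s=sense()
look("pics/after1.png",[pocket_target(1,65+84)[0],pocket_target(1,65)[0]])
rows((np.array([540,60,190]),s["tcp_rot"]),rack_target(0,150),rack_target(0,110),rack_target(0,34))
E
```

```text
time: 11.48
ee_pos: [553.4, 168.5, 201.3]
tcp_rot: [[-0.995, -0.098, 0.002], [-0.098, 0.995, -0.001], [-0.002, -0.001, -1.0]]
wrist_force: [0.8, -0.2, 0.4]
grip_width: 51.3
to [540  60 190] slide [23.0, -104.0, 10.6] turn [-0.1, -0.1, -0.3] n>= 1.7
to [ 544.1 -177.1  176.2] slide [40.9, -340.4, 25.1] turn [2.7, -26.9, 12.0] n>= 5.5
to [ 562.2 -179.3  140.5] slide [23.1, -344.2, 60.8] turn [2.7, -26.9, 12.0] n>= 5.6
to [ 596.4 -183.4   72.8] slide [-10.6, -351.3, 128.5] turn [2.7, -26.9, 12.0] n>= 6.0
```

View pics/after1.png

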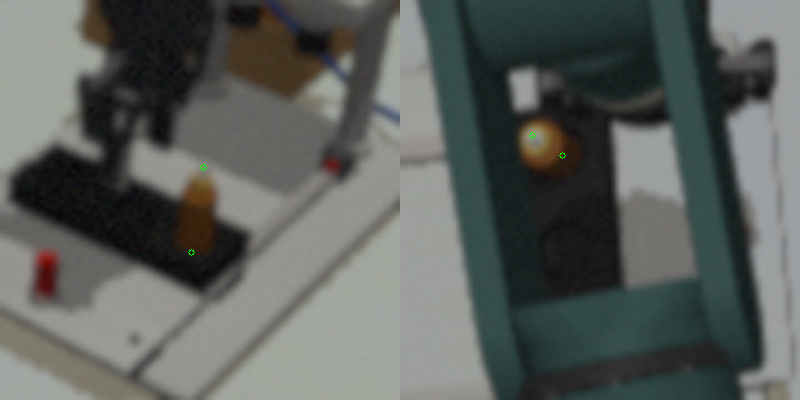

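```bash
python3 -m jog '[{"slide":[10,-35,3],"turn":[0,-2,1]},{"slide":[20,-80,6],"turn":[0,-6,2]},{"slide":[26,-125,9],"turn":[0,-11,4]},{"slide":[30,-170,12],"turn":[1,-16,6]},{"slide":[34,-215,15],"turn":[2,-21,8]},{"slide":[37,-260,18],"turn":[2.5,-25,11]},{"slide":[40,-305,21],"turn":[2.7,-26.9,12]},{"slide":[37,-335,35],"turn":[2.7,-26.9,12]},{"slide":[26,-344,55],"turn":[2.7,-26.9,12]},{"slide":[23,-344,60],"turn":[2.7,-26.9,12]},{"slide":[23,-344,60],"turn":[2.7,-26.9,12]}]' 0.6
python3 - <<'E'
from look import *
s=sense()
rows(rack_target(0,34))
look("pics/ap2.png",[rack_target(0,84)[0],s["ee_pos"]],((240,170,340,270),(320,140,420,240)))
E
```

```text
time: 12.95
ee_pos: [563.2, -173.6, 139.4]
tcp_rot: [[-0.886, 0.114, 0.449], [0.103, 0.994, -0.049], [-0.452, 0.003, -0.892]]
wrist_force: [-0.1, 0.2, 0.4]
grip_width: 50.9
to [ 596.4 -183.4   72.8] slide [-0.3, -6.1, 74.8] turn [0.3, -0.1, 0.3] n>= 1.2
```

View pics/ap2.png

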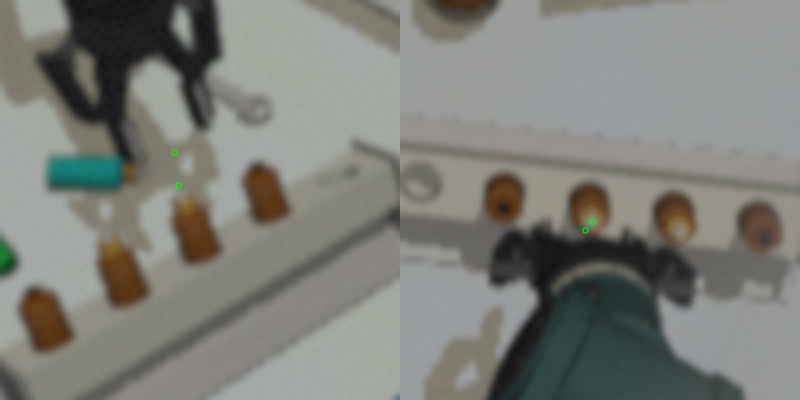

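```bash
python3 -m jog '[{"slide":[0,-3,4],"turn":[0,0,0]},{"slide":[0,-5,15],"turn":[0,0,0]},{"slide":[0,-5.5,35],"turn":[0,0,0]},{"slide":[0,-5.5,55],"turn":[0,0,0]},{"slide":[0,-5.5,70],"turn":[0,0,0]},{"slide":[0,-5.5,75],"turn":[0,0,0]},{"slide":[0,-5.5,75],"turn":[0,0,0]}]' 0.6; python3 -c "
from plan import *
rows(rack_target(0,34))"
```

```text
time: 13.92
ee_pos: [596.7, -183.3, 72.7]
tcp_rot: [[-0.886, 0.114, 0.45], [0.103, 0.993, -0.05], [-0.453, 0.002, -0.892]]
wrist_force: [-0.4, 0.5, 0.6]
grip_width: 51.2
to [ 596.4 -183.4   72.8] slide [0.2, -0.2, -0.3] turn [0.3, -0.1, 0.2] n>= 0.0
```

Spot on. Close and lift.

```bash
python3 -m jog '[{"slide":[0,0,0],"turn":[0,0,0]},{"slide":[0,0,0],"turn":[0,0,0]},{"slide":[0,0,0],"turn":[0,0,0]},{"slide":[0,0,0],"turn":[0,0,0]},{"slide":[0,0,0],"turn":[0,0,0]},{"slide":[0,0,0],"turn":[0,0,0]}]' 0.2;  python3 -m jog '[{"slide":[0,0,-4],"turn":[0,0,0]},{"slide":[0,0,-14],"turn":[0,0,0]},{"slide":[0,0,-28],"turn":[0,0,0]},{"slide":[0,0,-45],"turn":[0,0,0]},{"slide":[0,0,-65],"turn":[0,0,0]},{"slide":[5,0,-90],"turn":[0,0,0]},{"slide":[15,0,-115],"turn":[0,0,0]}]' 0.2; python3 - <<'E'
from plan import *
s=sense()
b=pocket_target(0,195,dx=1)
rows((np.array([510,0,205.]),b[1]),b,pocket_target(0,140,dx=1))
E
```

```text
time: 14.68
ee_pos: [597.3, -183.7, 74.3]
tcp_rot: [[-0.885, 0.114, 0.452], [0.103, 0.993, -0.051], [-0.455, 0.001, -0.891]]
wrist_force: [-3.3, -0.6, 5.4]
grip_width: 28.3
time: 15.55
ee_pos: [530.1, -175.5, 169.2]
tcp_rot: [[-0.886, 0.114, 0.449], [0.103, 0.994, -0.049], [-0.451, 0.003, -0.892]]
wrist_force: [0.4, 0.3, -0.3]
grip_width: 28.1
to [510.   0. 205.] slide [19.7, 172.2, -49.6] turn [-2.7, 26.7, -12.0] n>= 2.9
to [477.5 262.9 195. ] slide [80.0, 429.6, -68.2] turn [-2.7, 26.7, -12.0] n>= 7.1
to [477.5 262.9 140. ] slide [104.8, 429.5, -19.1] turn [-2.7, 26.7, -12.0] n>= 7.1
```

```bash
python3 -m jog '[{"slide":[4,25,-15],"turn":[0,2,-1]},{"slide":[8,65,-30],"turn":[-0.5,6,-2]},{"slide":[13,110,-43],"turn":[-1,11,-4]},{"slide":[18,155,-52],"turn":[-1.5,16,-6]},{"slide":[27,200,-56],"turn":[-2,21,-9]},{"slide":[38,245,-60],"turn":[-2.5,25,-11]},{"slide":[48,290,-64],"turn":[-2.7,26.7,-12]},{"slide":[58,335,-68],"turn":[-2.7,26.7,-12]},{"slide":[69,375,-70],"turn":[-2.7,26.7,-12]},{"slide":[77,410,-68],"turn":[-2.7,26.7,-12]},{"slide":[80,429,-66],"turn":[-2.7,26.7,-12]},{"slide":[82,430,-60],"turn":[-2.7,26.7,-12]}]' 0.2;  python3 - <<'E'
from plan import *
rows(pocket_target(0,140,dx=1.5,dy=-.5),pocket_target(0,120,dx=1.5,dy=-.5))
E
```

```text
time: 17.05
ee_pos: [480.9, 262.8, 186.0]
tcp_rot: [[-0.995, -0.099, 0.003], [-0.099, 0.995, -0.001], [-0.002, -0.002, -1.0]]
wrist_force: [0.6, 0.2, -0.0]
grip_width: 27.9
to [478.  262.5 140. ] slide [3.0, -0.0, 46.0] turn [-0.1, 0.1, 0.0] n>= 0.7
to [478.  262.5 120. ] slide [3.1, 0.0, 66.0] turn [-0.1, 0.1, 0.0] n>= 1.1
```

```bash
python3 -m jog '[{"slide":[1,0,8],"turn":[0,0,0]},{"slide":[2,0,22],"turn":[0,0,0]},{"slide":[2.5,0,38],"turn":[0,0,0]},{"slide":[2.5,0,50],"turn":[0,0,0]},{"slide":[2.5,0,58],"turn":[0,0,0]},{"slide":[2.5,0,60],"turn":[0,0,0]},{"slide":[2.5,0,60],"turn":[0,0,0]}]' 0.2;  python3 - <<'E'
from look import *
s=sense(); rows(pocket_target(0,101.5,dx=1.5,dy=-.5))
look("pics/over2.png",[s["ee_pos"]+s["tcp_rot"][:,2]*36,pocket_target(0,80)[0]])
E
```

```text
time: 17.92
ee_pos: [479.0, 262.4, 126.2]
tcp_rot: [[-0.995, -0.098, 0.003], [-0.098, 0.995, -0.001], [-0.003, -0.001, -1.0]]
wrist_force: [0.2, -0.4, -0.0]
grip_width: 27.8
to [478.  262.5 101.5] slide [1.0, 0.2, 24.7] turn [-0.1, 0.2, -0.1] n>= 0.4
```

View pics/over2.png

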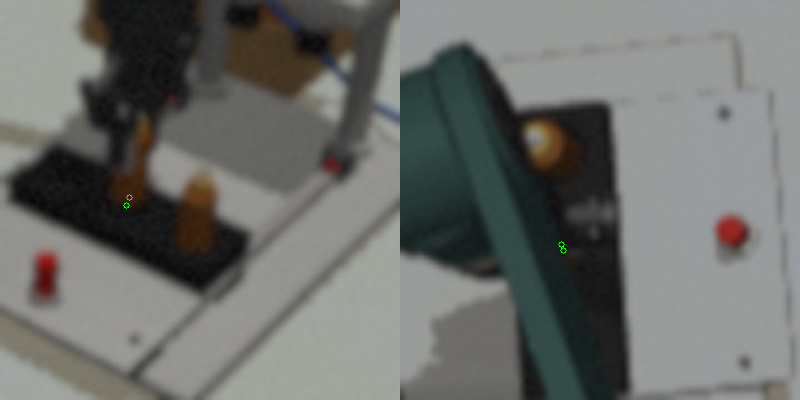

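Aligned above the middle pocket; lower with force checks.

```bash
python3 -m jog '[{"slide":[0.5,0,3],"turn":[0,0,0]},{"slide":[0.8,0,6],"turn":[0,0,0]},{"slide":[0.8,0,9],"turn":[0,0,0]},{"slide":[0.8,0,12],"turn":[0,0,0]},{"slide":[0.8,0,14],"turn":[0,0,0]}]' 0.2
```

```text
time: 18.65
ee_pos: [477.9, 262.1, 111.6]
tcp_rot: [[-0.995, -0.098, 0.002], [-0.098, 0.995, -0.001], [-0.002, -0.001, -1.0]]
wrist_force: [0.5, 0.3, -1.3]
grip_width: 28.4
```

```bash
python3 -m jog '[{"slide":[0,0,2],"turn":[0,0,0]},{"slide":[0,0,4],"turn":[0,0,0]},{"slide":[0,0,6],"turn":[0,0,0]},{"slide":[0,0,7],"turn":[0,0,0]}]' 0.2
```

```text
time: 19.15
ee_pos: [478.0, 262.1, 104.8]
tcp_rot: [[-0.995, -0.098, 0.002], [-0.098, 0.995, -0.001], [-0.002, -0.001, -1.0]]
wrist_force: [-0.2, 0.2, -1.2]
grip_width: 28.3
```

Free entry. On to the floor.

```bash
python3 -m jog '[{"slide":[0,0,1],"turn":[0,0,0]},{"slide":[0,0,2],"turn":[0,0,0]},{"slide":[0,0,3],"turn":[0,0,0]},{"slide":[0,0,3],"turn":[0,0,0]}]' 0.2
```

```text
time: 19.65
ee_pos: [478.0, 262.1, 101.8]
tcp_rot: [[-0.995, -0.098, 0.002], [-0.098, 0.995, -0.001], [-0.002, -0.001, -1.0]]
wrist_force: [0.1, -0.4, -1.0]
grip_width: 27.9
```

```bash
python3 -m jog '[{"slide":[0,0,1],"turn":[0,0,0]},{"slide":[0,0,1.5],"turn":[0,0,0]},{"slide":[0,0,1.5],"turn":[0,0,0]}]' 0.2
```

```text
time: 20.02
ee_pos: [478.3, 262.2, 101.6]
tcp_rot: [[-0.995, -0.098, 0.004], [-0.098, 0.995, -0.001], [-0.003, -0.001, -1.0]]
wrist_force: [-2.5, -2.1, 4.9]
grip_width: 28.2
```

```bash
python3 -m jog '[{"slide":[0,0,-0.5],"turn":[0,0,0]},{"slide":[0,0,-0.5],"turn":[0,0,0]},{"slide":[0,0,-0.5],"turn":[0,0,0]},{"slide":[0,0,-0.5],"turn":[0,0,0]},{"slide":[0,0,-10],"turn":[0,0,0]},{"slide":[0,0,-35],"turn":[0,0,0]},{"slide":[0,0,-70],"turn":[0,0,0]},{"slide":[0,-20,-90],"turn":[0,0,0]},{"slide":[0,-60,-100],"turn":[0,0,0]},{"slide":[0,-100,-100],"turn":[0,0,0]}]' 0.6
python3 - <<'E'
from look import *
s=sense()
look("pics/after2.png",[pocket_target(0,65+84)[0],pocket_target(0,65)[0]])
rows(rack_target(-1,150),rack_target(-1,110),rack_target(-1,34))
E
```

```text
time: 21.28
ee_pos: [488.5, 162.1, 203.0]
tcp_rot: [[-0.995, -0.099, 0.007], [-0.099, 0.995, -0.0], [-0.007, -0.001, -1.0]]
wrist_force: [0.6, 0.8, 0.2]
grip_width: 50.9
to [ 536.4 -240.6  176.2] slide [-10.2, -403.1, 26.8] turn [2.8, -26.6, 12.1] n>= 6.5
to [ 554.5 -242.8  140.5] slide [-27.8, -406.9, 62.5] turn [2.8, -26.6, 12.1] n>= 6.6
to [ 588.7 -247.    72.8] slide [-61.2, -414.0, 130.4] turn [2.8, -26.6, 12.1] n>= 7.0
```

View pics/after2.png

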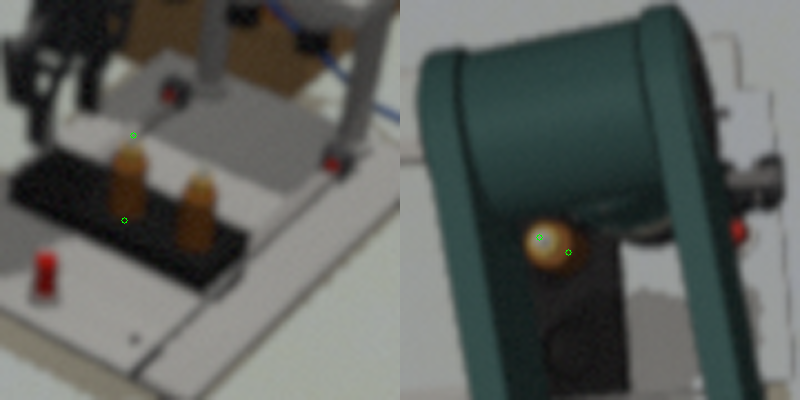

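Two are standing seated and level with each other. Now the third bottle, between the empty middle socket and the last open one.

```bash
python3 -m jog '[{"slide":[0,-35,3],"turn":[0,-2,1]},{"slide":[0,-80,6],"turn":[0,-6,2]},{"slide":[0,-130,9],"turn":[0,-11,4]},{"slide":[0,-180,12],"turn":[1,-16,6]},{"slide":[0,-230,15],"turn":[2,-21,8]},{"slide":[-3,-280,18],"turn":[2.5,-25,11]},{"slide":[-6,-330,21],"turn":[2.8,-26.6,12]},{"slide":[-10,-375,27],"turn":[2.8,-26.6,12]},{"slide":[-16,-402,40],"turn":[2.8,-26.6,12]},{"slide":[-25,-407,56],"turn":[2.8,-26.6,12]},{"slide":[-28,-407,61],"turn":[2.8,-26.6,12]},{"slide":[-28,-407,61],"turn":[2.8,-26.6,12]}]' 0.6
python3 - <<'E'
from look import *
s=sense()
rows(rack_target(-1,110),rack_target(-1,34))
look("pics/ap3.png",[rack_target(-1,84)[0],s["ee_pos"]],((220,180,320,280),(340,140,440,240)))
E
```

```text
time: 22.88
ee_pos: [555.6, -237.9, 139.3]
tcp_rot: [[-0.887, 0.113, 0.448], [0.101, 0.994, -0.049], [-0.45, 0.001, -0.893]]
wrist_force: [-0.9, 0.9, 0.4]
grip_width: 51.4
to [ 554.5 -242.8  140.5] slide [-0.0, -5.0, -1.3] turn [0.3, -0.2, 0.3] n>= 0.1
to [ 588.7 -247.    72.8] slide [-0.3, -5.4, 74.7] turn [0.3, -0.2, 0.3] n>= 1.2
```

View pics/ap3.png

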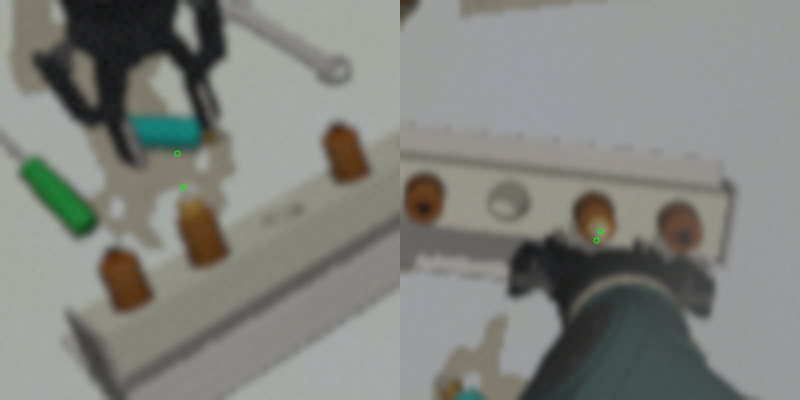

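```bash
python3 -m jog '[{"slide":[0,-3,3],"turn":[0,0,0]},{"slide":[0,-4.7,15],"turn":[0,0,0]},{"slide":[0,-4.7,35],"turn":[0,0,0]},{"slide":[0,-4.7,55],"turn":[0,0,0]},{"slide":[0,-4.7,70],"turn":[0,0,0]},{"slide":[0,-4.7,75],"turn":[0,0,0]},{"slide":[0,-4.7,75],"turn":[0,0,0]}]' 0.6; python3 -c "
from plan import *
rows(rack_target(-1,34))"
```

```text
time: 23.85
ee_pos: [588.7, -248.1, 72.8]
tcp_rot: [[-0.886, 0.115, 0.448], [0.103, 0.993, -0.051], [-0.451, 0.001, -0.892]]
wrist_force: [-0.0, -0.6, 0.0]
grip_width: 51.0
to [ 588.7 -247.    72.8] slide [0.1, 1.2, -0.1] turn [0.2, -0.2, 0.3] n>= 0.0
```

```bash
python3 -m jog '[{"slide":[0,1,0],"turn":[0,0,0]},{"slide":[0,1,0],"turn":[0,0,0]},{"slide":[0,1,0],"turn":[0,0,0]},{"slide":[0,1,0],"turn":[0,0,0]},{"slide":[0,1,0],"turn":[0,0,0]},{"slide":[0,1,0],"turn":[0,0,0]}]' 0.2;  python3 -m jog '[{"slide":[0,0,-4],"turn":[0,0,0]},{"slide":[0,0,-14],"turn":[0,0,0]},{"slide":[0,0,-28],"turn":[0,0,0]},{"slide":[0,0,-45],"turn":[0,0,0]},{"slide":[0,0,-65],"turn":[0,0,0]},{"slide":[5,0,-90],"turn":[0,0,0]},{"slide":[15,0,-115],"turn":[0,0,0]}]' 0.2; python3 - <<'E'
from plan import *
s=sense()
b=pocket_target(-1,195,dx=1.5,dy=-.5)
rows((np.array([450,0,205.]),b[1]),b,pocket_target(-1,140,dx=1.5,dy=-.5))
E
```

```text
time: 24.6
ee_pos: [589.3, -247.5, 74.4]
tcp_rot: [[-0.885, 0.115, 0.45], [0.102, 0.993, -0.052], [-0.453, -0.0, -0.891]]
wrist_force: [-2.3, 0.2, 6.3]
grip_width: 28.1
time: 25.48
ee_pos: [522.4, -239.2, 169.5]
tcp_rot: [[-0.887, 0.114, 0.447], [0.102, 0.993, -0.051], [-0.45, 0.001, -0.893]]
wrist_force: [0.2, -0.1, -1.1]
grip_width: 28.0
to [450.   0. 205.] slide [72.7, 229.4, -76.2] turn [-2.8, 26.6, -12.0] n>= 4.0
to [412.4 255.9 195. ] slide [136.8, 479.3, -97.2] turn [-2.8, 26.6, -12.0] n>= 8.1
to [412.4 255.9 140. ] slide [161.5, 479.3, -48.0] turn [-2.8, 26.6, -12.0] n>= 8.1
```

```bash
python3 -m jog '[{"slide":[8,25,-15],"turn":[0,2,-1]},{"slide":[22,70,-32],"turn":[-0.5,6,-2]},{"slide":[37,120,-48],"turn":[-1,11,-4]},{"slide":[53,170,-62],"turn":[-1.5,16,-6]},{"slide":[69,220,-75],"turn":[-2,21,-9]},{"slide":[83,270,-83],"turn":[-2.5,25,-11]},{"slide":[96,320,-88],"turn":[-2.8,26.6,-12]},{"slide":[109,370,-93],"turn":[-2.8,26.6,-12]},{"slide":[121,415,-96],"turn":[-2.8,26.6,-12]},{"slide":[132,455,-97],"turn":[-2.8,26.6,-12]},{"slide":[137,477,-96],"turn":[-2.8,26.6,-12]},{"slide":[139,479,-92],"turn":[-2.8,26.6,-12]}]' 0.2;  python3 - <<'E'
from plan import *
rows(pocket_target(-1,127,dx=1.5,dy=-.5))
E
```

```text
time: 26.98
ee_pos: [413.4, 255.6, 188.4]
tcp_rot: [[-0.995, -0.1, 0.002], [-0.1, 0.995, -0.002], [-0.002, -0.002, -1.0]]
wrist_force: [-0.4, -1.0, -0.1]
grip_width: 28.4
to [412.4 255.9 127. ] slide [1.1, 0.5, 61.4] turn [-0.1, 0.1, 0.1] n>= 1.0
```

```bash
python3 -m jog '[{"slide":[1,0,8],"turn":[0,0,0]},{"slide":[1,0.5,22],"turn":[0,0,0]},{"slide":[1,0.5,38],"turn":[0,0,0]},{"slide":[1,0.5,50],"turn":[0,0,0]},{"slide":[1,0.5,58],"turn":[0,0,0]},{"slide":[1,0.5,61],"turn":[0,0,0]},{"slide":[1,0.5,61],"turn":[0,0,0]}]' 0.2;  python3 - <<'E'
from plan import *
rows(pocket_target(-1,112,dx=1.5,dy=-.5))
E
```

```text
time: 27.85
ee_pos: [413.6, 255.5, 127.5]
tcp_rot: [[-0.995, -0.098, 0.003], [-0.098, 0.995, -0.001], [-0.003, -0.001, -1.0]]
wrist_force: [-0.3, -0.3, -0.4]
grip_width: 28.2
to [412.4 255.9 112. ] slide [1.2, 0.5, 15.5] turn [-0.1, 0.2, -0.1] n>= 0.2
```

```bash
python3 -m jog '[{"slide":[0.5,0.3,3],"turn":[0,0,0]},{"slide":[1,0.3,6],"turn":[0,0,0]},{"slide":[1,0.3,9],"turn":[0,0,0]},{"slide":[1,0.3,12],"turn":[0,0,0]},{"slide":[1,0.3,15],"turn":[0,0,0]}]' 0.2
```

```text
time: 28.48
ee_pos: [412.4, 255.6, 112.2]
tcp_rot: [[-0.995, -0.098, 0.003], [-0.098, 0.995, -0.001], [-0.002, -0.001, -1.0]]
wrist_force: [-0.4, -1.2, -0.2]
grip_width: 28.0
```

```bash
python3 -m jog '[{"slide":[0,0,2],"turn":[0,0,0]},{"slide":[0,0,4],"turn":[0,0,0]},{"slide":[0,0,6],"turn":[0,0,0]},{"slide":[0,0,7],"turn":[0,0,0]}]' 0.2
```

```text
time: 28.98
ee_pos: [412.4, 255.6, 105.3]
tcp_rot: [[-0.995, -0.098, 0.003], [-0.098, 0.995, -0.001], [-0.002, -0.001, -1.0]]
wrist_force: [-0.0, -0.4, -0.6]
grip_width: 28.1
```

```bash
python3 -m jog '[{"slide":[0,0,1],"turn":[0,0,0]},{"slide":[0,0,2],"turn":[0,0,0]},{"slide":[0,0,3],"turn":[0,0,0]},{"slide":[0,0,3.5],"turn":[0,0,0]}]' 0.2
```

```text
time: 29.48
ee_pos: [412.5, 255.6, 101.9]
tcp_rot: [[-0.995, -0.098, 0.003], [-0.098, 0.995, -0.001], [-0.002, -0.001, -1.0]]
wrist_force: [-0.2, -0.7, 1.5]
grip_width: 28.3
```

```bash
python3 -m jog '[{"slide":[0,0,1],"turn":[0,0,0]},{"slide":[0,0,1.5],"turn":[0,0,0]},{"slide":[0,0,1.5],"turn":[0,0,0]}]' 0.2
```

```text
time: 29.85
ee_pos: [412.6, 255.7, 101.9]
tcp_rot: [[-0.995, -0.098, 0.003], [-0.098, 0.995, -0.001], [-0.003, -0.001, -1.0]]
wrist_force: [-2.4, -1.4, 6.0]
grip_width: 28.3
```

```bash
python3 -m jog '[{"slide":[0,0,-0.5],"turn":[0,0,0]},{"slide":[0,0,-0.5],"turn":[0,0,0]},{"slide":[0,0,-0.5],"turn":[0,0,0]},{"slide":[0,0,-0.5],"turn":[0,0,0]},{"slide":[0,0,-10],"turn":[0,0,0]},{"slide":[0,0,-35],"turn":[0,0,0]},{"slide":[0,0,-70],"turn":[0,0,0]},{"slide":[0,-20,-90],"turn":[0,0,0]},{"slide":[0,-70,-100],"turn":[0,0,0]},{"slide":[0,-125,-100],"turn":[0,0,0]},{"slide":[0,-180,-100],"turn":[0,0,0]},{"slide":[0,-220,-100],"turn":[0,0,0]}]' 0.6
python3 - <<'E'
from look import *
s=sense()
look("pics/after3.png",[pocket_target(0,83,dy=-112)[0]])
C2={n:eyes.read_camera(n) for n in("scene","top")}
for n in C2:
    f=C2[n]["frame"].astype(int); R,G,B=f[...,0],f[...,1],f[...,2]
    red=((R-G>50)&(R-B>40)&(G<90)).astype(np.uint8)
    k,l,st,ce=cv2.connectedComponentsWithStats(red)
    for i in range(1,k):
        if st[i][4]>15: print(n,"red",st[i],ce[i].round(2))
print(s["ee_pos"]); rows(pocket_target(0,130,dy=-112),pocket_target(0,70,dy=-112))
E
```

```text
time: 31.35
ee_pos: [434.0, 34.8, 201.7]
tcp_rot: [[-0.995, -0.097, 0.004], [-0.097, 0.995, -0.001], [-0.004, -0.002, -1.0]]
wrist_force: [-0.2, -0.2, 0.7]
grip_width: 51.1
scene red [338 157   5   9  30] [339.97 160.53]
[433.95485587  34.77825836 201.66892757]
to [487.6 151.4 130. ] slide [-64.2, 109.2, 71.4] turn [-0.0, 0.2, -0.2] n>= 2.3
to [487.6 151.4  70. ] slide [-64.0, 109.2, 131.4] turn [-0.0, 0.2, -0.2] n>= 2.9
```

View pics/after3.png

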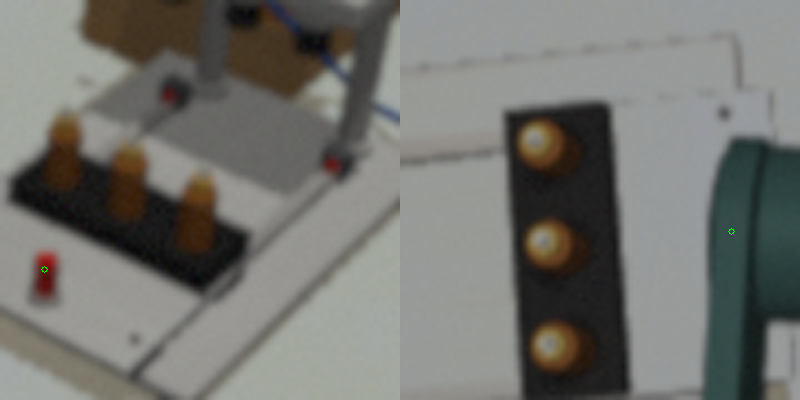

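```bash
python3 -m jog '[{"slide":[-15,25,5],"turn":[0,0,0]},{"slide":[-35,60,15],"turn":[0,0,0]},{"slide":[-55,95,35],"turn":[0,0,0]},{"slide":[-63,108,60],"turn":[0,0,0]},{"slide":[-64,109.5,80],"turn":[0,0,0]},{"slide":[-64,109.5,105],"turn":[0,0,0]},{"slide":[-64,109.5,122],"turn":[0,0,0]},{"slide":[-64,109.5,129],"turn":[0,0,0]},{"slide":[-64,109.5,129],"turn":[0,0,0]}]' 0.6
python3 - <<'E'
from look import *
s=sense()
look("pics/knob.png",[pocket_target(0,83,dy=-112)[0]],((300,120,380,200),(210,180,300,270)))
rows(pocket_target(0,70,dy=-112))
E
```

```text
time: 32.67
ee_pos: [487.0, 152.3, 71.7]
tcp_rot: [[-0.995, -0.098, 0.002], [-0.098, 0.995, -0.001], [-0.002, -0.001, -1.0]]
wrist_force: [-0.1, 0.0, 0.9]
grip_width: 51.1
to [487.6 151.4  70. ] slide [0.3, -0.8, 2.7] turn [-0.0, 0.3, -0.1] n>= 0.0
```

View pics/knob.png

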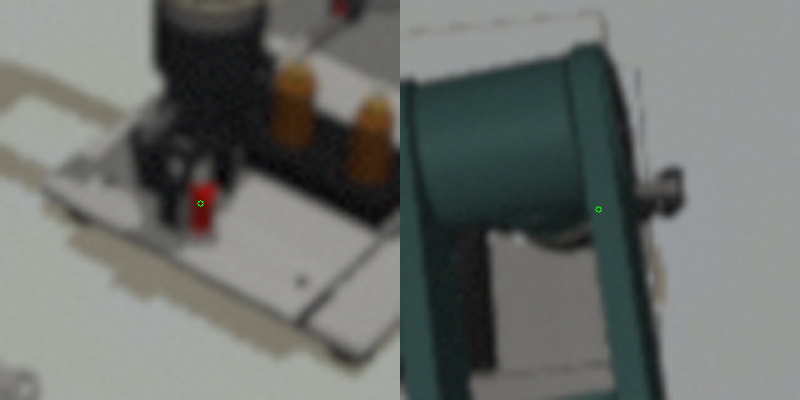

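```bash
python3 -m jog '[{"slide":[0,0,0],"turn":[0,0,0]},{"slide":[0,0,0],"turn":[0,0,0]},{"slide":[0,0,0],"turn":[0,0,0]}]' 0.35; python3 -m jog '[{"slide":[0,0,0],"turn":[0,0,0]},{"slide":[0,0,0],"turn":[0,0,0]},{"slide":[0,0,0],"turn":[0,0,0]},{"slide":[0,0,0],"turn":[0,0,0]}]' 0.1; python3 - <<'E'
from look import *
s=sense()
R=s["tcp_rot"]; d=Rz(NY)@[0,1,0]; print((R.T@d*160).round(2),(R.T@d*100).round(2))
E
```

```text
time: 33.15
ee_pos: [487.3, 151.9, 72.0]
tcp_rot: [[-0.995, -0.098, 0.003], [-0.098, 0.995, -0.001], [-0.003, -0.001, -1.0]]
wrist_force: [0.4, 0.2, -1.3]
grip_width: 29.7
time: 33.65
ee_pos: [487.2, 151.6, 72.1]
tcp_rot: [[-0.995, -0.098, 0.003], [-0.098, 0.995, -0.001], [-0.003, -0.002, -1.0]]
wrist_force: [-1.4, -2.9, 4.5]
grip_width: 18.0
[  0.22 160.    -0.28] [  0.13 100.    -0.18]
```

```bash
python3 -m jog '[{"slide":[0,1,0],"turn":[0,0,0]},{"slide":[0,3,0],"turn":[0,0,0]},{"slide":[0,7,0],"turn":[0,0,0]},{"slide":[0,13,0],"turn":[0,0,0]},{"slide":[0,20,0],"turn":[0,0,0]},{"slide":[0,28,0],"turn":[0,0,0]},{"slide":[0,36,0],"turn":[0,0,0]},{"slide":[0,43,0],"turn":[0,0,0]},{"slide":[0,49,0],"turn":[0,0,0]},{"slide":[0,53,0],"turn":[0,0,0]},{"slide":[0,55,0],"turn":[0,0,0]},{"slide":[0,56,0],"turn":[0,0,0]}]' 0.1; python3 - <<'E'
from look import *
s=sense()
look("pics/push1.png",[],((290,60,430,200),(130,150,290,310)))
E
```

```text
time: 35.15
ee_pos: [481.4, 207.6, 72.2]
tcp_rot: [[-0.995, -0.098, 0.002], [-0.098, 0.995, -0.001], [-0.002, -0.002, -1.0]]
wrist_force: [-2.0, -3.6, 6.5]
grip_width: 18.0
```

View pics/push1.png

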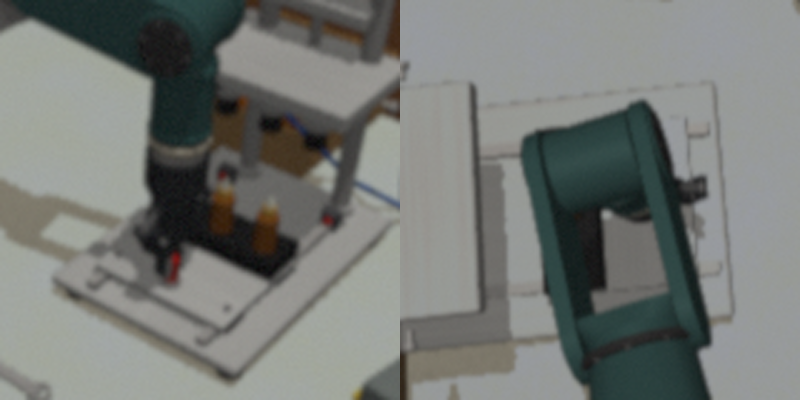

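```bash
python3 - <<'E'
from look import *
s=sense(); c=C["scene"]; R=s["tcp_rot"]
print(s["joint_pos"].round(1))
for h in (54+19,100,150,200,250,300,350,400):
    P=s["ee_pos"]-R[:,2]*h; print(h,P.round(0),proj(c,P).round(1),proj(C["top"],P).round(1))
p=pocket_target(0,0)[0]; 
# home press frame guesses: head front edge corners for origin = pocket + (170-s) 
R3=Rz(NY)
for t in (150,160,170):
    for z in (238,255): print(t,z,proj(C["top"],[(p+R3@[x,t-45,0])*[1,1,0]+[0,0,z] for x in(-120,120)]).round(1).tolist())
E
```

```text
[ 17.2   6.7  95.2  -0.1  78.  -78.4]
73 [481. 208. 145.] [[350.1 138.1]] [[230.8 226.4]]
100 [481. 208. 172.] [[350.6 131.5]] [[228.9 225.2]]
150 [481. 208. 222.] [[351.6 119. ]] [[225.2 222.9]]
200 [481. 208. 272.] [[352.6 105.6]] [[221.1 220.4]]
250 [481. 208. 322.] [[353.7  91.5]] [[216.7 217.7]]
300 [481. 208. 372.] [[354.9  76.5]] [[211.9 214.7]]
350 [481. 208. 422.] [[356.2  60.5]] [[206.6 211.4]]
400 [480. 208. 472.] [[357.5  43.4]] [[200.8 207.8]]
150 238 [[164.5, 274.8], [160.5, 183.4]]
150 255 [[162.2, 274.7], [158.3, 182.0]]
160 238 [[160.5, 275.2], [156.8, 183.8]]
160 255 [[158.2, 275.1], [154.5, 182.4]]
170 238 [[156.6, 275.7], [153.0, 184.2]]
170 255 [[154.2, 275.6], [150.6, 182.8]]
```

```bash
python3 - <<'E'
import cv2
a=cv2.imread("pics/top0.png")[160:300,60:280];cv2.imwrite("pics/headtop.png",cv2.resize(a,(792,504),interpolation=cv2.INTER_CUBIC))
from station import eyes
c=eyes.read_camera("scene")["frame"][:,:,::-1][20:200,290:450];cv2.imwrite("pics/scpush.png",cv2.resize(c,(533,600),interpolation=cv2.INTER_CUBIC))
E
```

```text
(no output)
```

View pics/headtop.png

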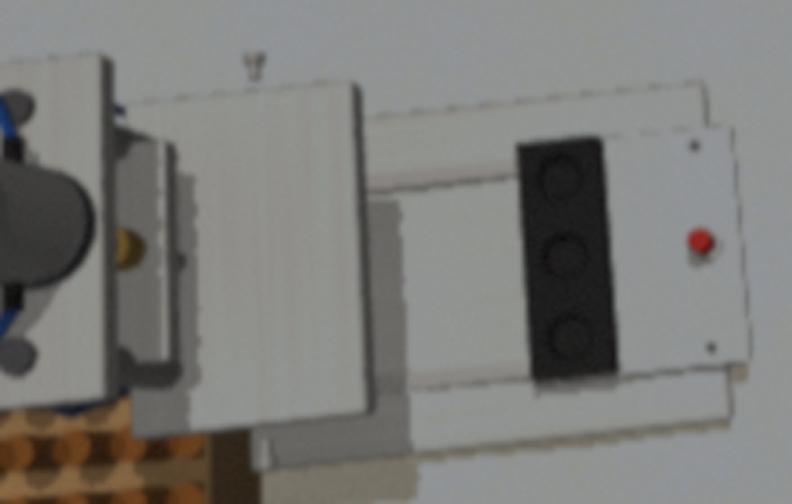

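View pics/scpush.png

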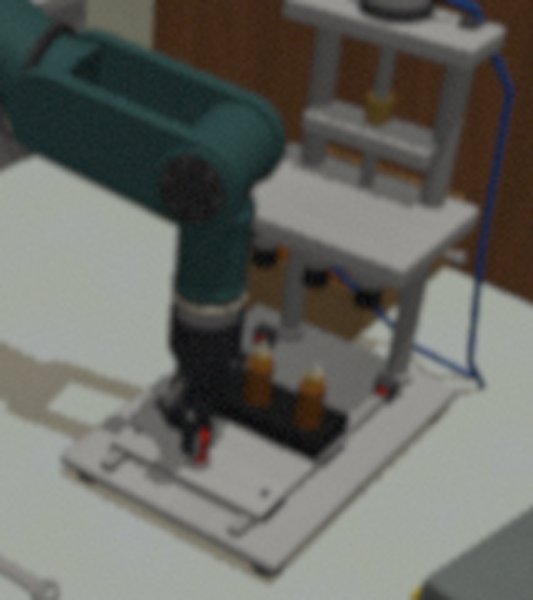

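```bash
python3 -m jog '[{"slide":[0,1,0],"turn":[0,0,0]},{"slide":[0,3,0],"turn":[0,0,0]},{"slide":[0,7,0],"turn":[0,0,0]},{"slide":[0,13,0],"turn":[0,0,0]},{"slide":[0,20,0],"turn":[0,0,0]},{"slide":[0,27,0],"turn":[0,0,0]},{"slide":[0,34,0],"turn":[0,0,0]},{"slide":[0,41,0],"turn":[0,0,0]},{"slide":[0,47,0],"turn":[0,0,0]},{"slide":[0,51,0],"turn":[0,0,0]},{"slide":[0,54,0],"turn":[0,0,0]},{"slide":[0,55,0],"turn":[0,0,0]}]' 0.1; python3 - <<'E'
from look import *
s=sense(); print(s["moment"].round(2))
look("pics/push2.png",[],((310,40,450,180),(130,150,290,310)))
E
```

```text
time: 36.8
ee_pos: [475.8, 262.4, 72.1]
tcp_rot: [[-0.995, -0.098, 0.002], [-0.098, 0.995, -0.001], [-0.002, -0.001, -1.0]]
wrist_force: [-3.3, -2.6, 7.2]
grip_width: 18.1
[-0.53  0.45  0.02]
```

View pics/push2.png

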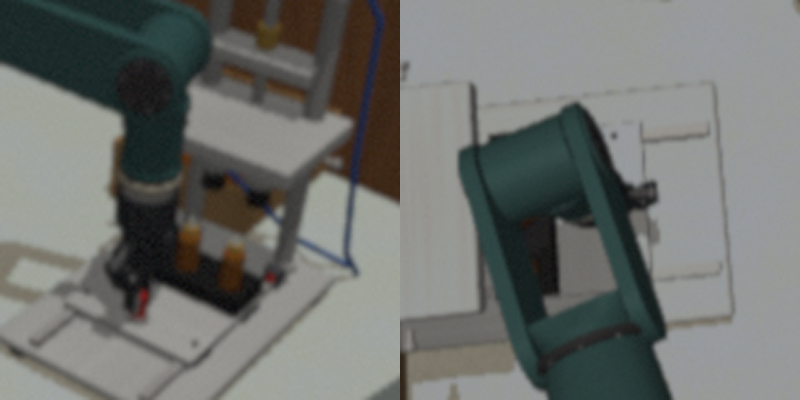

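```bash
python3 -m jog '[{"slide":[0,1,0],"turn":[0,0,0]},{"slide":[0,3,0],"turn":[0,0,0]},{"slide":[0,7,0],"turn":[0,0,0]},{"slide":[0,12,0],"turn":[0,0,0]},{"slide":[0,17,0],"turn":[0,0,0]},{"slide":[0,22,0],"turn":[0,0,0]},{"slide":[0,26,0],"turn":[0,0,0]},{"slide":[0,29,0],"turn":[0,0,0]},{"slide":[0,31,0],"turn":[0,0,0]},{"slide":[0,32,0],"turn":[0,0,0]}]' 0.1
```

```text
time: 38.15
ee_pos: [472.5, 294.2, 72.2]
tcp_rot: [[-0.995, -0.098, 0.002], [-0.098, 0.995, -0.001], [-0.001, -0.001, -1.0]]
wrist_force: [-3.0, -3.6, 7.3]
grip_width: 17.9
```

```bash
python3 -m jog '[{"slide":[0,1,0],"turn":[0,0,0]},{"slide":[0,2,0],"turn":[0,0,0]},{"slide":[0,3,0],"turn":[0,0,0]},{"slide":[0,4,0],"turn":[0,0,0]},{"slide":[0,5,0],"turn":[0,0,0]},{"slide":[0,6,0],"turn":[0,0,0]}]' 0.1
```

```text
time: 38.9
ee_pos: [471.9, 299.8, 72.1]
tcp_rot: [[-0.995, -0.098, 0.001], [-0.098, 0.995, -0.002], [-0.001, -0.002, -1.0]]
wrist_force: [-3.3, -5.3, 7.6]
grip_width: 17.9
```

```bash
python3 -m jog '[{"slide":[0,1,0],"turn":[0,0,0]},{"slide":[0,2,0],"turn":[0,0,0]},{"slide":[0,3,0],"turn":[0,0,0]},{"slide":[0,4,0],"turn":[0,0,0]}]' 0.1
```

```text
time: 39.4
ee_pos: [471.9, 299.8, 72.1]
tcp_rot: [[-0.995, -0.097, 0.001], [-0.097, 0.995, -0.01], [-0.0, -0.01, -1.0]]
wrist_force: [-3.7, -16.5, 11.4]
grip_width: 17.8
```

```bash
python3 -m jog '[{"slide":[0,1,0],"turn":[0,0,0]},{"slide":[0,2,0],"turn":[0,0,0]},{"slide":[0,3,0],"turn":[0,0,0]}]' 0.1
```

```text
time: 39.78
ee_pos: [471.9, 299.8, 72.1]
tcp_rot: [[-0.995, -0.096, 0.001], [-0.096, 0.995, -0.016], [0.001, -0.016, -1.0]]
wrist_force: [-3.5, -24.2, 13.1]
grip_width: 18.4
```

```bash
python3 -m jog '[{"slide":[0,-3,0],"turn":[0,0,0]},{"slide":[0,-5.5,0],"turn":[0,0,0]},{"slide":[0,-5.5,0],"turn":[0,0,0]}]' 0.1; python3 -c "
from h import *
s=sense();print(s['ee_pos'].round(2),s['wrist_force'].round(1))"
```

```text
time: 40.15
ee_pos: [471.9, 299.8, 72.1]
tcp_rot: [[-0.995, -0.097, 0.001], [-0.097, 0.995, -0.004], [-0.001, -0.004, -1.0]]
wrist_force: [-3.4, -8.7, 8.3]
grip_width: 18.1
[471.89 299.78  72.15] [-3.4 -8.7  8.3]
```

```bash
python3 -m jog '[{"slide":[0,-1,0],"turn":[0,0,0]},{"slide":[0,-1,0],"turn":[0,0,0]},{"slide":[0,-1,0],"turn":[0,0,0]},{"slide":[0,-1,0],"turn":[0,0,0]},{"slide":[0,-1,-8],"turn":[0,0,0]},{"slide":[0,-1,-25],"turn":[0,0,0]},{"slide":[0,-1,-45],"turn":[0,0,0]},{"slide":[0,-10,-60],"turn":[0,0,0]},{"slide":[0,-40,-75],"turn":[0,0,0]},{"slide":[0,-85,-85],"turn":[0,0,0]},{"slide":[0,-135,-90],"turn":[0,0,0]},{"slide":[0,-185,-90],"turn":[0,0,0]}]' 0.6; python3 - <<'E'
from look import *
s=sense()
rows((np.array([350,-60,220.]),s["tcp_rot"]))
E
```

```text
time: 41.65
ee_pos: [490.7, 115.8, 163.6]
tcp_rot: [[-0.995, -0.098, 0.006], [-0.098, 0.995, -0.001], [-0.006, -0.001, -1.0]]
wrist_force: [0.5, -0.6, 0.1]
grip_width: 51.0
to [350. -60. 220.] slide [157.0, -161.2, -57.1] turn [0.0, 0.0, 0.0] n>= 3.7
```

```bash
python3 -m jog '[{"slide":[20,-20,-8],"turn":[0,0,0]},{"slide":[50,-52,-18],"turn":[0,0,0]},{"slide":[80,-85,-30],"turn":[0,0,0]},{"slide":[110,-117,-42],"turn":[0,0,0]},{"slide":[135,-142,-50],"turn":[0,0,0]},{"slide":[150,-156,-55],"turn":[0,0,0]},{"slide":[157,-161,-57],"turn":[0,0,0]},{"slide":[157,-161,-57],"turn":[0,0,0]}]' 0.6; python3 - <<'E'
from look import *
s=sense()
C2={n:eyes.read_camera(n) for n in("scene","top")}
P=[]
for n in C2:
    f=C2[n]["frame"].astype(int); R,G,B=f[...,0],f[...,1],f[...,2]
    red=((R-G>50)&(R-B>40)&(G<90)).astype(np.uint8)
    k,l,st,ce=cv2.connectedComponentsWithStats(red)
    for i in range(1,k):
        if st[i][4]>12: print(n,"red",st[i],ce[i].round(2))
    cv2.imwrite(f"pics/end_{n}.png",f[:,:,::-1].astype(np.uint8))
p=pocket_target(0,81.4,dy=-112)[0]; d=Rz(NY)@[0,1,0]
k0=np.array([488.58,152.78,81.39])
for t in(140,145,150,155): print(t,proj(C["scene"],k0+d*t).round(2),proj(C["top"],k0+d*t).round(2))
look("pics/end.png",[],((320,60,440,180),(150,170,280,300)))
E
```

```text
time: 42.65
ee_pos: [349.6, -58.1, 219.0]
tcp_rot: [[-0.995, -0.097, 0.004], [-0.097, 0.995, -0.001], [-0.004, -0.001, -1.0]]
wrist_force: [-0.1, -0.5, 0.5]
grip_width: 51.4
scene red [363 137   4   9  25] [364.24 140.64]
top red [200 229   7   6  31] [202.77 231.81]
140 [[362.78 141.89]] [[206.26 231.44]]
145 [[363.55 141.26]] [[204.56 231.62]]
150 [[364.31 140.64]] [[202.86 231.8 ]]
155 [[365.08 140.01]] [[201.16 231.98]]
```

View pics/end.png

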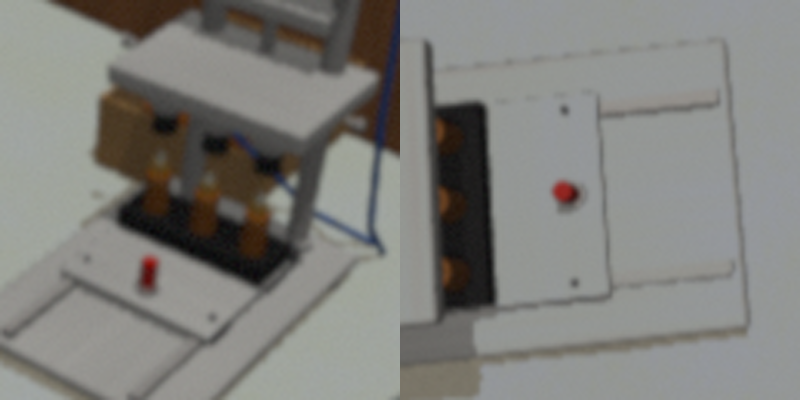

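View pics/end_top.png

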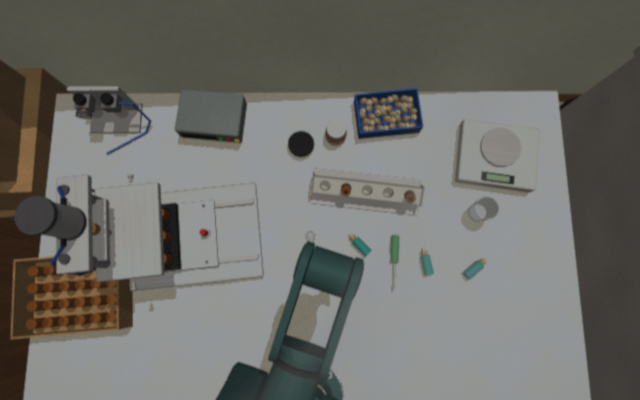

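View pics/end_scene.png

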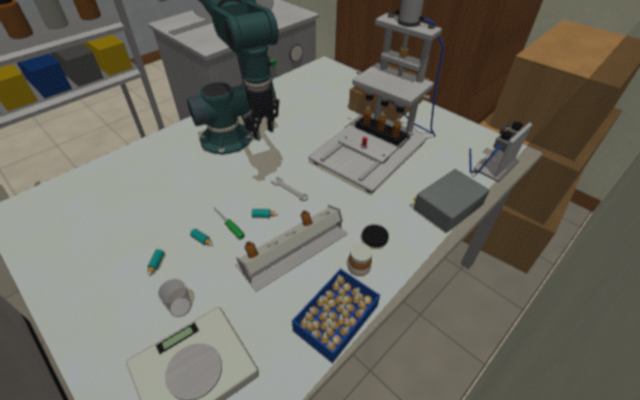

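```bash
python3 - <<'E'
from look import *
c=C["top"]; f=cv2.imread("pics/end_top.png"); g=f.mean(2)
R=Rz(NY)
k=(np.array([488.58,152.78,0])+R@[0,150,0])
# front edge of base plate: look at brightness profile
for row in (195,205,215,240,250,260,270): print(row,g[row,250:272].astype(int).tolist())
for a in ((256,183),(263,276)):
    P=onz(c,a,36); print((R.T@(P-k)).round(1), "expect y -158")
for n in ("scene","top"):
    for y in(-158,): print(n,proj(C[n],[(k+R@[x,y,0])*[1,1,0]+[0,0,36] for x in(-145,0,145)]).round(1).tolist())
E
```

```text
195 [150, 150, 150, 150, 147, 135, 122, 140, 148, 150, 149, 149, 149, 149, 149, 149, 149, 149, 150, 150, 149, 149]
205 [129, 132, 141, 145, 146, 146, 131, 117, 141, 149, 150, 148, 148, 147, 149, 149, 150, 150, 150, 149, 149, 149]
215 [149, 149, 148, 149, 149, 149, 145, 129, 118, 141, 149, 150, 149, 150, 150, 149, 149, 150, 149, 150, 151, 151]
240 [151, 151, 151, 150, 151, 151, 151, 150, 148, 133, 118, 142, 151, 151, 151, 151, 151, 151, 151, 151, 151, 152]
250 [150, 151, 152, 151, 151, 150, 151, 151, 150, 147, 131, 122, 142, 150, 151, 151, 151, 150, 150, 150, 148, 150]
260 [123, 124, 131, 133, 133, 135, 134, 137, 146, 150, 144, 128, 120, 142, 150, 150, 148, 149, 150, 149, 149, 148]
270 [149, 149, 150, 149, 150, 150, 151, 150, 149, 150, 149, 143, 124, 124, 142, 149, 149, 149, 149, 151, 148, 148]
[ 140.4 -161.7   36. ] expect y -158
[-144.9 -159.7   36. ] expect y -158
scene [[307.1, 155.3], [338.1, 171.5], [372.1, 189.3]]
top [[262.4, 276.1], [258.5, 228.0], [254.7, 181.7]]
```

```bash
python3 -c "
from station import order
print(order.close_job())"
```

```text
the job is handed in; nothing more can be done
None
```

I moved all three pumped bottles from the sloped rack into the nest pockets, slid the shuttle in by its red knob until it stopped, let go and handed the job in at about 43 s.

- **Bottles seated:** each went down until I felt the pocket floor, at the same tool height within 0.3 mm (101.6 to 101.9 mm). They stand upright in the pictures. The first brushed the pocket's chamfer on the way in, with about 7 N measured; the other two entered freely.
- **Shuttle home:** it stopped dead after about 149 mm and did not move under a 24 N push. The final picture shows the knob 150 mm from where it started. It also puts the knob 158 to 159 mm from the base plate's front edge, give or take 2 mm, against 158 mm expected at home.
- **Start position:** a 149 to 150 mm stroke means the shuttle started at about 20 mm. That is the edge of the stated 0 to 20 mm range. My own estimate from the press head was about 18 mm, so these differ by 2 to 3 mm.
- **Everything else:** the two open bottles are still in the rack, the other things on the bench look unmoved, and the arm is clear of everything.

After letting go I checked the home position only by camera and did not push again.

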